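# Put the specimen pots away in the vented hood

## Robot

A 7-joint arm with a two-finger parallel gripper is mounted at the origin on the work surface; the furniture and walls round the work are solid. World frame = base frame: x ahead of the robot, y to its left, z up, the work surface at z = 0. Lengths are in m, angles in degrees, forces in N, time in s.
With the tool pointing down it reaches from about 0.425 to 0.875 m from the base axis. Payload 4.7 kg.
Tool frame: the origin (TCP) lies midway between the tips of the shut fingers; the grasp point (between the pads) lies 19 mm behind it; z points along the fingers, y is the direction in which the jaws open and shut (so a half turn about z gives the same grasp; the last joint's range is limited). The gripper opens to 87 mm and grips with 3 to 60 N. Pads are 19 mm wide; open, the fingers measure 117 mm over their backs; the gripper's body (75 mm by 190 mm) begins 51 mm behind the grasp point.
Start: joints at [76.324, 18.392, -4.016, 83.108, 1.295, 78.541, -3.26], TCP at [0.163, -0.629, 0.195] pointing down, gripper open.
Joint ranges: [-163.93, 163.93], [-17.29, 119.83], [-79.2, 71.16], [3.27, 140.29], [-89.18, 269.18], [5.43, 117.66], [-154.24, 154.24]. Speed limits (degrees/s): [147.25, 147.25, 180, 180, 180, 180, 180].

## Interface

Orientations are given as [roll, pitch, yaw] about the fixed x, y, z axes, in that order (R = Rz(yaw) Ry(pitch) Rx(roll)).
In Python, from cell import env gives the robot as it stands. The module is installed in compiled form; this text tells all that it offers.
- The arm moves only by the tool servo_tool, never from a script. Its argument "plan" is a list of rows, each a list of 3 entries, a list of its own where there are three numbers: the opening, from 0 (shut) to 1 (fully open), then the shift along the tool's x, y, z in cm, then the turn, a rotation vector about the tool's x, y, z in degrees. A call has 1 to 20 rows; each row shifts and turns the pose as measured when the row begins, along the tool's axes as they then stand; what a row does not reach is not made up. A row lasts 1/12 s, in which the tool goes at most 41.7 mm and 7.16 degrees, less where a joint would pass 70% of its speed; a pose out of reach is approached as far as the arm can. A call is refused whole if a number of a shift passes 4.17 or a number of a turn 7.16, either way. A call with a gripper value outside its range is refused whole. The fingers move at their own pace and stop on an object; "force" is the grip in N (left out, the last holds). Time passes only in rows, so rows that do not move let the fingers close. It gives the time, the measured TCP pose, the force and the opening at its end, in the units of the state.
- env.get_obs(): the state, without advancing time (a new reading comes with each control period).
- env.read_camera(name): name is "scene" or "top" or "wrist"; returns a dict with "image" (400x640x3 uint8, blue, green, red), "fx", "fy", "cx", "cy" (pixels), "rvec" (rotation vector, rad) and "tvec" (3), from world to camera coordinates, as OpenCV has them; the wrist camera has in their place "T_tool_cam" (4x4, takes a point from camera to tool coordinates, whose origin is the TCP and whose axes are the flange's). Camera axes: x right, y down, z forward; pixel columns grow to the right and rows downward; lengths in m; the calibration is good to about 2 mm. A picture is of the moment at which its call begins: read the wrist's pose just before it. There is no depth.
- env.sign_off(): hands the job in, once; it reports no verdict.
The state is a dict: "time_s": time; "qpos": joint angles; "joint_velocities": joint speeds; "effort": joint torques, N m; "tool_pos": TCP position; "tool_rot": TCP orientation; "force": force on the tool from outside, world axes, zero at the start; "wrist_torque": the same for the moment, N m; "grip_width": finger opening in m.
Only numpy, scipy, OpenCV 4.12 (cv2) and the standard library are available. Lean on these libraries where they do the work, as an engineer would, in place of code of your own. Each camera call takes 0.05 s, during which the arm holds its last target. There are 200 camera calls.

## Task

Put every specimen pot on the bench (there are two to four) away in the vented storage hood: first pull the damper knob on its roof fully out so that the exhaust draws, then raise the sash by its handle all the way, pull the tray fully out by its knob and stand the pots upright on it. Push the tray fully home, then lower the sash until it is shut. Leave the damper open, and do not push away or knock over the bottles and the flask that stand among the pots.

Things in the scene. Friction and masses are not known exactly. Their poses are not given: they have to be found in the camera images.
- hood: the vented storage hood: white steel box, 236 wide, 184 deep, 130 mm high, fixed. Origin: on the bench, middle of the foot of its front; -x points out of the open front, z up. Sash and guides stand within 20 mm before the front; guides at y +-121 mm are 205 mm high. On its roof at x 115, y +60 mm stands the exhaust gate (76 mm square), whose pipe (top 224 mm above the bench) runs back to a grey filter unit at x 285, y 35 mm
- sash (a joint): height of the clear sash in m: 0 = shut, 0.105 = raised to its stop. It stays wherever it is left; friction of about 6 N besides its weight of 3 N
- sash_handle (a point): centre of the sash's handle, a black bar above the sash's top rail: 124 mm long along y (the hood's y), 16 mm thick along x, 18 mm high, centre 42 mm above the hood's roof when shut; on posts at y = +-48 mm, nothing beside or above it; its axes are the hood's and it moves straight up with the sash
- tray (a joint): travel of the pull-out tray in m: 0 = home in the hood, 0.200 = fully out at its stop; slides along the hood's -x; friction about 2 N, stays where it is left
- tray_knob (a point): centre of the tray's black upright round knob, 23 mm across, from 19 mm below to 19 mm above this point, on a steel tongue (top 10 mm above the bench) that reaches out under the sash; the knob always stands in front of the sash, 78 mm before the hood's front when the tray is home
- tray_floor (a point): centre of the tray's floor, on its upper face, 10 mm above the bench; axes as the hood's. Floor inside the rims 156 mm along x, 200 mm along y; rims 5 mm high; moves with the tray
- damper (a joint): travel of the exhaust damper blade in m: 0 = pushed in (shut), 0.040 = pulled out to its stop (open). Slides along the hood's -y. A spring ball holds it at either end: about 3 N to leave its detent, next to nothing between, about 3 N again to click into the other, between 28 and 38 mm
- damper_knob (a point): centre of the black damper knob on the hood's roof, a round knob 24 mm across and 26 mm long whose axis lies along the hood's y; 34 mm above the roof, on the -y side of the gate; moves with the damper
- pot0_mid (a point): centre (half-way up) of a specimen pot: low round plastic pot with a ribbed grey screw lid, white body, 57 mm across, 50 mm tall, about 0.09 kg; z is its axis. None if that pot is absent
- pot0: the same pot; origin at the centre of its underside
- pot1_mid (a point): centre (half-way up) of a specimen pot: low round plastic pot with a ribbed grey screw lid, white body, 57 mm across, 50 mm tall, about 0.09 kg; z is its axis. None if that pot is absent
- pot1: the same pot; origin at the centre of its underside
- pot2_mid (a point): centre (half-way up) of a specimen pot: low round plastic pot with a ribbed grey screw lid, white body, 57 mm across, 50 mm tall, about 0.09 kg; z is its axis. None if that pot is absent
- pot2: the same pot; origin at the centre of its underside
- pot3_mid (a point): centre (half-way up) of a specimen pot: low round plastic pot with a ribbed grey screw lid, white body, 57 mm across, 50 mm tall, about 0.09 kg; z is its axis. None if that pot is absent
- pot3: the same pot; origin at the centre of its underside
- blue_bottle: bystander, not part of the job: dropper bottle, dark blue, 34x37x82 mm; origin at the centre of its underside
- brown_bottle: bystander, not part of the job: dropper bottle, brown, 40x43x92 mm; origin at the centre of its underside
- flask: bystander, not part of the job: conical glass flask, 64 mm across its foot, 105 mm tall; origin at the centre of its underside
Not all that is in view belongs to the job. Leave any purple look-alike of the pot0 alone.

How it is judged:
By the outcome, as a careful person would: the job done as asked, in the order asked, and still so for the second after the job is handed in, with the robot touching nothing.
Of pot0, pot1, pot2, pot3 only 2 to 4 are there at a start; the rules pass over those that are not, and their reading is None.
At some moment in a run one of pot0, pot1, pot2, pot3 may be knocked a few centimetres aside while the robot is not near it.
Once in a run the grip may slacken for a moment while it holds something.
It also fails if it takes over 210 s, if anything falls off the work surface, if the arm or the gripper's body presses on something with over 40 N, if the wrist force passes 120 N, or if a joint passes its speed limit or range.

## Working session

There is one attempt and no reset: what is moved stays moved. The work goes in short steps, Python scripts to look and compute and a tool call to move; the robot and the scene stay as the last step left them, time stands still between calls to the robot, and variables do not carry over. Pictures are saved under pics/ and viewed, about 12 in all and at most 16, crops included, and the job is handed in when it is done.

Besides the shell and the picture viewer there is one more tool, called after "Emit:" as a command line: name --argument value ..., lists and objects as JSON in quotes. servo_tool: Moves the arm, as the interface text tells. Its arguments: {"type":"object","properties":{"plan":{"type":"array"},"force":{"type":"number"}},"required":["plan"]}

```bash
mkdir -p pics; cat > h.py <<'E'
import numpy as np,cv2
from cell import env
from scipy.spatial.transform import Rotation as R
def snap(n,f):
    o=env.get_obs(); c=env.read_camera(n); cv2.imwrite('pics/'+f+'.png',c['image'])
    if 'rvec' in c:
        Rm=cv2.Rodrigues(np.array(c['rvec'],float))[0]; t=np.array(c['tvec'],float).ravel()
    else:
        T=np.array(c['T_tool_cam']); W=np.eye(4); W[:3,:3]=R.from_euler('xyz',o['tool_rot'],degrees=True).as_matrix(); W[:3,3]=o['tool_pos']
        M=np.linalg.inv(W@T); Rm=M[:3,:3]; t=M[:3,3]
    np.savez('pics/'+f+'.npz',R=Rm,t=t,k=[c['fx'],c['fy'],c['cx'],c['cy']])
    return c
def px2(f,u,v,z):
    d=np.load('pics/'+f+'.npz'); fx,fy,cx,cy=d['k']
    r=d['R'].T@np.array([(u-cx)/fx,(v-cy)/fy,1]); c=-d['R'].T@d['t']
    return c+r*(z-c[2])/r[2]
def proj(f,p):
    d=np.load('pics/'+f+'.npz'); fx,fy,cx,cy=d['k']; q=d['R']@np.array(p)+d['t']; return np.round([fx*q[0]/q[2]+cx,fy*q[1]/q[2]+cy],1)
E
python3 - <<'E'
from h import *
print(env.get_obs())
for n in('scene','top','wrist'):
    snap(n,n+'0'); d=np.load('pics/'+n+'0.npz'); print(n,d['k'],-d['R'].T@d['t'],d['R'])
a=np.hstack([cv2.imread('pics/%s0.png'%n) for n in('scene','top')])
E
```

```text
{'time_s': 0.0, 'qpos': array([76.32522449, 18.43885727, -4.01619159, 83.17544439,  1.29485675,
       78.54071174, -3.25949996]), 'joint_velocities': array([ 0.00714681, -0.08787064, -0.08369909,  0.05949364,  0.07646315,
       -0.04164708, -0.09664214]), 'effort': array([-7.81028521e-04, -4.91299438e+01, -4.04430740e-01, -3.12535250e+01,
       -6.39495696e-02,  4.35906218e-02,  1.52130874e-04]), 'tool_pos': array([ 0.16235912, -0.62876454,  0.1938592 ]), 'tool_rot': array([-1.79890226e+02,  5.44040716e-03,  1.44856402e+01]), 'force': array([-0.18810946, -0.51349518,  0.19654784]), 'wrist_torque': array([-0.0444917 , -0.00189247, -0.02332367]), 'grip_width': 0.08710087583546837}
scene [468.1005595  468.1005595  315.28678367 192.45831121] [ 0.48081774 -0.78942628  1.58537797] [[ 0.99979788  0.01631154  0.01175332]
 [ 0.0199888  -0.8692085  -0.49404152]
 [ 0.0021575   0.4941766  -0.86935886]]
top [480.16693646 480.16693646 328.31608788 195.13832648] [0.22657922 0.0187541  1.53584154] [[ 0.01722543 -0.9997474   0.0144365 ]
 [-0.98154246 -0.01965873 -0.19023128]
 [ 0.19046703 -0.01089322 -0.98163315]]
wrist [283.76006017 283.76006017 324.66576283 205.20581478] [ 0.2256909  -0.61305481  0.38276511] [[ 0.25004313 -0.96822977 -0.00309026]
 [-0.93902921 -0.24327767  0.24298174]
 [-0.23601395 -0.05785407 -0.97002594]]
```

View pics/scene0.png

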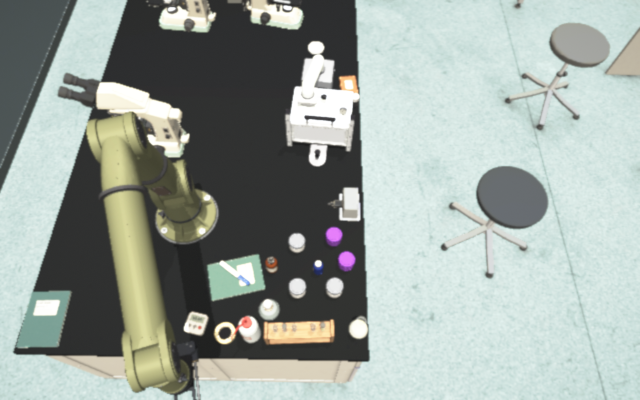

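View pics/top0.png

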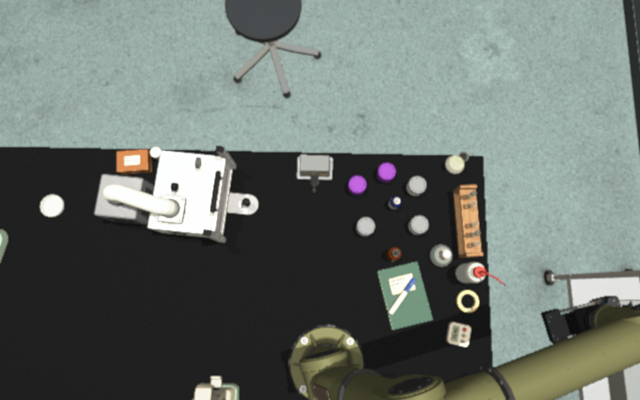

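```bash
python3 - <<'E'
import cv2,numpy as np
a=cv2.imread('pics/top0.png'); b=cv2.imread('pics/scene0.png')
A=cv2.resize(a[140:250,90:270],None,fx=4,fy=4,interpolation=3)
cv2.imwrite('pics/c1.png',A)
A=cv2.resize(a[145:275,300:490],None,fx=4,fy=4,interpolation=3)
cv2.imwrite('pics/c2.png',A)
E
```

```text
(no output)
```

View pics/c1.png

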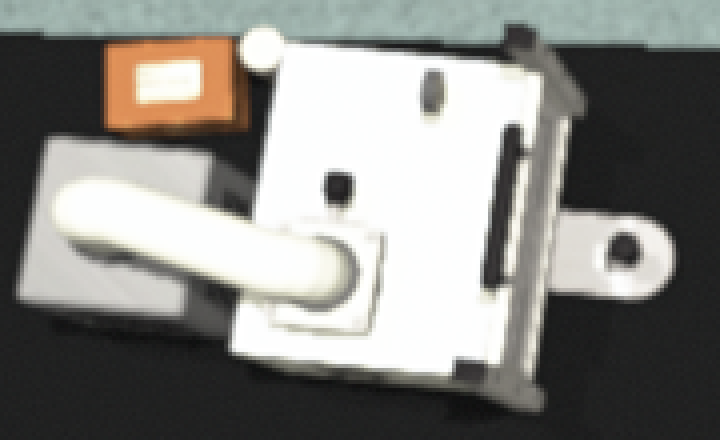

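View pics/c2.png

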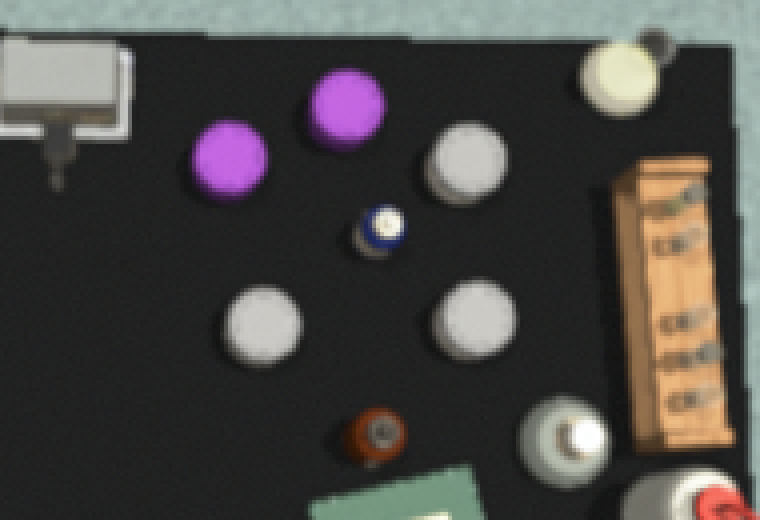

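```bash
python3 - <<'E'
from h import *
f=lambda x,y,z:px2('top0',90+x/4-.4,140+y/4-.4,z)
g=lambda x,y,z:px2('top0',300+x/4-.4,145+y/4-.4,z)
for n,a in dict(pA=g(467,160,.05),pB=g(262,325,.05),pC=g(475,318,.05),purp1=g(348,104,.05),purp2=g(230,156,.05),blue=g(388,222,.08),brown=g(383,432,.09),flask=g(583,437,.105),
 knob=f(627,243,.048),damp=f(339,186,.17),h1=f(516,127,.181),h2=f(496,286,.181),roofFR=f(540,66,.13),roofBL=f(228,352,.13),roofBR=f(280,42,.13)).items(): print(n,a.round(4))
h1=f(516,127,.181);h2=f(496,286,.181);print(np.degrees(np.arctan2(*(h2-h1)[1::-1])), np.linalg.norm(h1-h2))
# scene check
for p in [g(467,160,.05),g(262,325,.05),g(475,318,.05),f(627,243,.048),f(339,186,.17)]: print(proj('scene0',p))
E
```

```text
pA [ 0.5545 -0.2766  0.05  ]
pB [ 0.4197 -0.1141  0.05  ]
pC [ 0.4284 -0.2806  0.05  ]
purp1 [ 0.5983 -0.1822  0.05  ]
purp2 [ 0.554  -0.0883  0.05  ]
blue [ 0.4977 -0.2086  0.08  ]
brown [ 0.3354 -0.2017  0.09  ]
flask [ 0.3332 -0.3484  0.105 ]
knob [0.4934 0.2595 0.048 ]
damp [0.5093 0.4497 0.17  ]
h1 [0.5532 0.3222 0.181 ]
h2 [0.4367 0.3294 0.181 ]
roofFR [0.6132 0.3185 0.13  ]
roofBL [0.3919 0.5335 0.13  ]
roofBR [0.6278 0.5153 0.13  ]
176.4956598212751 0.11674382036068605
[334.2 285.1]
[296.2 240.2]
[296.9 285.5]
[318.2 154.1]
[323.4  96.6]
```

Three grey-lidded pots at top-image px (416,185), (365,226) and (418,224). The look-alikes are the purple lids at (387,171) and (357,184), plus a cream jar at (455,164); all three get left alone. The black damper knob is at (175,187), the sash handle at (216,192) and the tray knob at (247,201).

Emit:
servo_tool --plan '[[1,[2,-1.2,-2.5],[0,0,0]],[1,[3.1,-1.8,-1.5],[0,0,0]],[1,[3.1,-1.8,-1.5],[0,0,0]],[1,[3.1,-1.8,-1.5],[0,0,0]],[1,[3.1,-1.8,-1.5],[0,0,0]],[1,[3.1,-1.8,-1.5],[0,0,0]],[1,[3.1,-1.8,-1.5],[0,0,0]],[1,[3.1,-1.8,-1],[0,0,0]],[1,[3.1,-1.8,-0.5],[0,0,0]],[1,[3.1,-1.8,0],[0,0,0]],[1,[3.1,-1.8,0],[0,0,0]],[1,[3.1,-1.8,0],[0,0,0]],[1,[3.1,-1.8,0],[0,0,0]],[1,[3.1,-1.8,0],[0,0,0]],[1,[3.1,-1.8,0],[0,0,0]],[1,[3.1,-1.8,0],[0,0,0]]]' --force 25

```text
time_s: 1.48
tool_pos: [0.571, -0.2272, 0.3241]
tool_rot: [-179.6, 0.4, 13.1]
force: [0.9, -0.6, -0.1]
grip_width: 0.0872
```

Emit:
servo_tool --plan '[[1,[0,0,0],[0,0,-7]],[1,[0,0,0],[0,0,-7]],[1,[0,0,0],[0,0,-7]],[1,[0,0,0],[0,0,-7]],[1,[0,0,0],[0,0,-7]],[1,[0,0,0],[0,0,-7]],[1,[0,0,0],[0,0,-7]],[1,[0,0,0],[0,0,-7]],[1,[0,0,0],[0,0,-7]],[1,[0,0,0],[0,0,-7]],[1,[0,0,0],[0,0,-7]],[1,[0,0,0],[0,0,-7]],[1,[0,0,0],[0,0,-7]]]'

```text
time_s: 2.57
tool_pos: [0.5768, -0.2112, 0.317]
tool_rot: [-179.4, -1.2, 106.4]
force: [1.0, -0.5, 0.1]
grip_width: 0.087
```

Emit:
servo_tool --plan '[[1,[3,0.6,-1],[0,0,0]],[1,[3.8,0.7,0],[0,0,0]],[1,[3.8,0.7,0],[0,0,0]],[1,[3.8,0.7,0],[0,0,0]],[1,[3.8,0.7,0],[0,0,0]],[1,[3.8,0.7,0],[0,0,0]],[1,[3.8,0.7,0],[0,0,0]],[1,[3.8,0.7,0],[0,0,0]],[1,[3.8,0.7,0],[0,0,0]],[1,[3.8,0.7,0],[0,0,0]],[1,[3.8,0.7,0],[0,0,0]],[1,[3.8,0.7,0],[0,0,0]],[1,[3.8,0.7,0],[0,0,0]],[1,[3.8,0.7,0],[0,0,0]],[1,[2,0.4,0],[0,0,0]],[1,[0,0,0],[0,0,0]]]'

```text
time_s: 3.9
tool_pos: [0.5158, 0.3552, 0.3291]
tool_rot: [-178.9, -1.2, 105.8]
force: [-1.6, -0.7, -1.0]
grip_width: 0.0873
```

Emit:
servo_tool --plan '[[1,[0,0,0],[0,0,-7]],[1,[0,0,0],[0,0,-7]],[1,[0,0,0],[0,0,-7]],[1,[0,0,0],[0,0,-7]],[1,[0,0,0],[0,0,-7]],[1,[0,0,0],[0,0,-7]],[1,[0,0,0],[0,0,-7]],[1,[0,0,0],[0,0,-7]],[1,[0,0,0],[0,0,-7]],[1,[0,0,0],[0,0,-6]],[1,[0,0,0],[0,0,0]],[1,[0,0,0],[0,0,0]]]'

```text
time_s: 4.9
tool_pos: [0.5182, 0.3456, 0.3247]
tool_rot: [179.9, -1.6, 176.1]
force: [-0.1, 0.4, 0.6]
grip_width: 0.0869
```

```bash
python3 - <<'E'
from h import *
c=snap('wrist','w1'); print(env.get_obs()['tool_pos'],env.get_obs()['tool_rot']); snap('top','top1');snap('scene','scene1')
E
```

```text
[0.51834579 0.34545213 0.32463419] [179.91015033  -1.60437511 176.12582587]
```

View pics/w1.png

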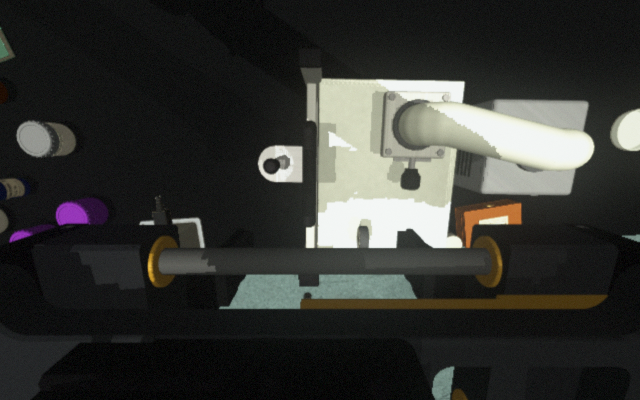

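Wrist view: damper knob at (411,179), sash handle a dark bar at about (310,122–200), tray knob top at (271,165).

```bash
python3 - <<'E'
from h import *
print('damp',px2('w1',411,178,.17),'tray',px2('w1',270,165,.048),'handle',px2('w1',310,123,.18), 'BL',px2('w1',465,82,.13),'front roof L',px2('w1',319,80,.13))
print('gate corners',px2('w1',384,92,.15),px2('w1',384,157,.15))
a=cv2.imread('pics/w1.png'); cv2.imwrite('pics/c3.png',cv2.resize(a[40:250,240:480],None,fx=3,fy=3,interpolation=3)[:600])
E
```

```text
damp [0.50610821 0.4523307  0.17      ] tray [0.48630428 0.25884166 0.048     ] handle [0.43408771 0.33479923 0.18      ] BL [0.39378185 0.5331498  0.13      ] front roof L [0.37903321 0.34817313 0.13      ]
gate corners [0.40192329 0.42588559 0.15      ] [0.47977438 0.424113   0.15      ]
```

View pics/c3.png

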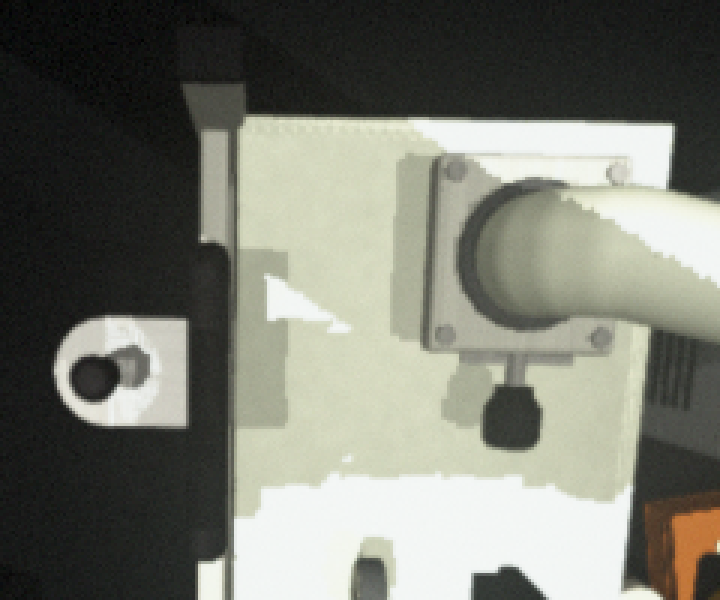

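Emit:
servo_tool --plan '[[1,[0.3,2.1,0],[0,-1.6,0]],[1,[0.3,2.1,0],[0,0,0]],[1,[0.3,2.1,0],[0,0,0]],[1,[0.3,2.1,1],[0,0,0]],[1,[0.3,2.1,2],[0,0,0]],[1,[0,0,2],[0,0,0]],[1,[0,0,2],[0,0,0]],[1,[0,0,1],[0,0,0]],[1,[0,0,0],[0,0,0]],[1,[0,0,0],[0,0,0]]]'

```text
time_s: 5.88
tool_pos: [0.5118, 0.4562, 0.2436]
tool_rot: [179.9, 0.3, 175.1]
force: [0.3, 0.3, 1.4]
grip_width: 0.087
```

Emit:
servo_tool --plan '[[1,[-0.3,-0.4,1.5],[0,0,0]],[1,[0,0,2],[0,0,0]],[1,[0,0,2],[0,0,0]],[1,[0,0,1.5],[0,0,0]],[1,[0,0,1],[0,0,0]],[1,[0,0,0],[0,0,0]],[1,[0,0,0],[0,0,0]]]'

```text
time_s: 6.47
tool_pos: [0.5209, 0.4526, 0.1714]
tool_rot: [179.4, 0.9, 174.6]
force: [0.0, -0.2, 0.7]
grip_width: 0.0871
```

Emit:
servo_tool --plan '[[1,[0.6,0,0.7],[0,0.9,0]],[1,[0.2,0,0.7],[0,0,0]],[1,[0,0,0],[0,0,0]],[0.2,[0,0,0],[0,0,0]],[0.2,[0,0,0],[0,0,0]],[0,[0,0,0],[0,0,0]],[0,[0,0,0],[0,0,0]],[0,[0,0,0],[0,0,0]],[0,[0,0,0],[0,0,0]],[0,[0,0,0],[0,0,0]]]'

```text
time_s: 7.3
tool_pos: [0.5138, 0.4558, 0.1616]
tool_rot: [179.1, 0.2, 174.5]
force: [-0.4, -0.5, -0.1]
grip_width: 0.0482
```

Emit:
servo_tool --plan '[[0,[0,0,0.3],[0,0,0]],[0,[0,0,0],[0,0,0]],[0,[0,0,0],[0,0,0]],[0,[0,0,0],[0,0,0]],[0,[0,0,0],[0,0,0]],[0,[0,0,0],[0,0,0]],[0,[0,0,0],[0,0,0]],[0,[0,0,0],[0,0,0]],[0,[0,0,0],[0,0,0]],[0,[0,0,0],[0,0,0]]]'

```text
time_s: 8.13
tool_pos: [0.5139, 0.4558, 0.1582]
tool_rot: [179.1, 0.2, 174.5]
force: [-0.9, -0.8, 0.2]
grip_width: 0.0003
```

```bash
python3 - <<'E'
from h import *
c=snap('wrist','w2'); snap('scene','s2')
print(proj('w2',env.get_obs()['tool_pos']),proj('w2',[.508,.452,.164]),proj('s2',[.508,.452,.164]))
a=cv2.imread('pics/w2.png');b=cv2.imread('pics/s2.png')
cv2.imwrite('pics/c4.png',np.vstack([cv2.resize(a[0:300],(600,281)),cv2.resize(b[50:150,260:460],(600,300),interpolation=3)]))
E
```

```text
[325.  231.7] [318.7 227.1] [323.1  97.2]
```

View pics/c4.png

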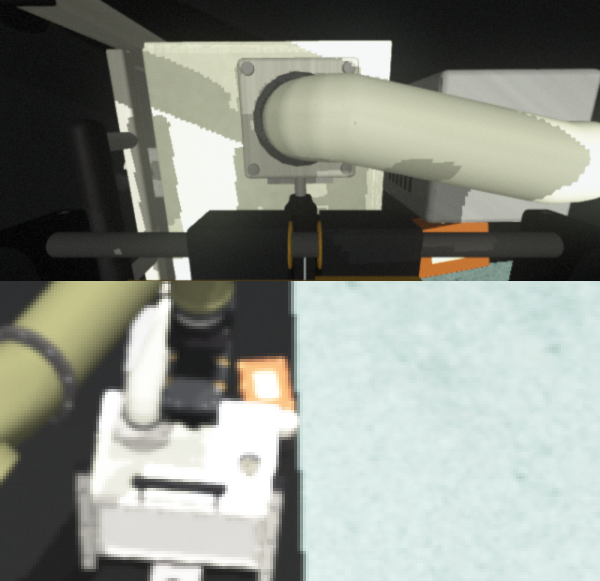

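```bash
python3 - <<'E'
from h import *
for v in (185,200,208,215,222): print(v,px2('w2',320,v,.176).round(3),px2('w2',320,v,.164).round(3))
o=env.get_obs();print(o['tool_pos'],o['grip_width'],o['force'])
a=cv2.imread('pics/w2.png')
cv2.imwrite('pics/c5.png',cv2.resize(a[150:300,240:400],None,fx=4,fy=4,interpolation=3))
E
```

```text
185 [0.477 0.456 0.176] [0.479 0.456 0.164]
200 [0.487 0.455 0.176] [0.489 0.455 0.164]
208 [0.492 0.454 0.176] [0.495 0.454 0.164]
215 [0.496 0.454 0.176] [0.5   0.454 0.164]
222 [0.501 0.454 0.176] [0.505 0.453 0.164]
[0.5138255  0.4557929  0.15811875] 0.00048060839704099756 [ 0.62651885 -1.28605968 -0.3917575 ]
```

View pics/c5.png

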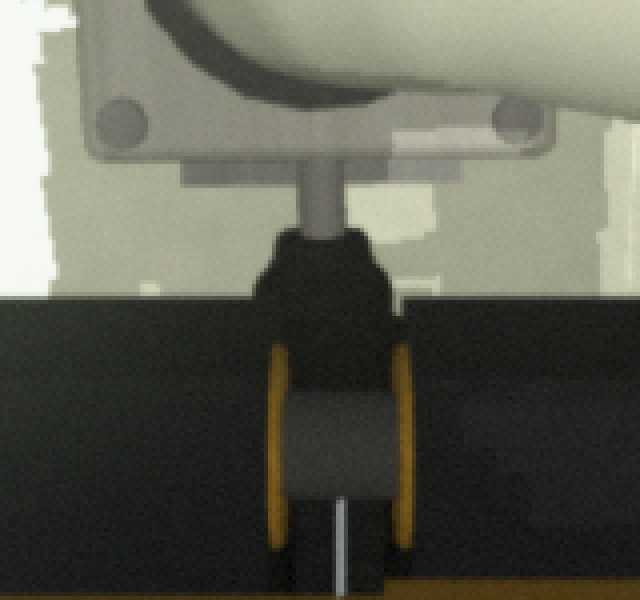

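```bash
python3 - <<'E'
from h import *
t=env.get_obs()['tool_pos']; snap('top','t2')
print(proj('s2',t),proj('t2',t),proj('s2',t+[0,0,.06]),proj('t2',t+[0,0,.06]),proj('t2',[.508,.452,.164]))
b=cv2.imread('pics/s2.png');c=cv2.imread('pics/t2.png')
cv2.imwrite('pics/c6.png',np.hstack([cv2.resize(b[70:120,290:350],(480,400),interpolation=3),cv2.resize(c[160:200,150:180],(300,400),interpolation=3)]))
E
```

```text
[324.5  97.5] [173.6 185.4] [325.   87.1] [167.1 180.9] [174.1 187. ]
```

View pics/c6.png

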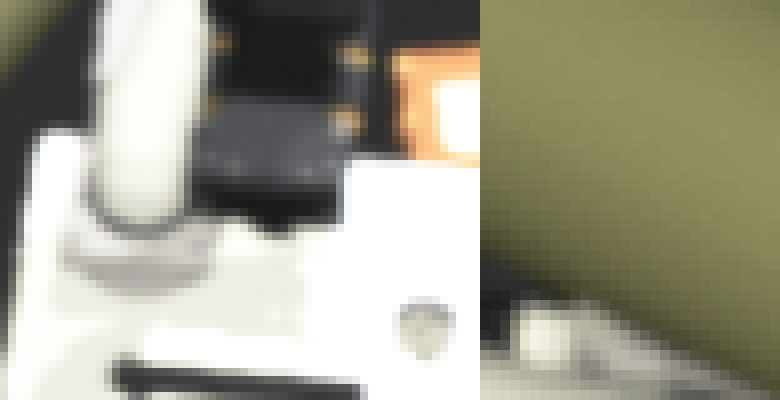

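Emit:
servo_tool --plan '[[1,[0,0,0],[0,0,0]],[1,[0,0,0],[0,0,0]],[1,[0,0,0],[0,0,0]],[1,[0,0,0],[0,0,0]],[1,[0,0,0],[0,0,0]],[1,[0,0,0],[0,0,0]],[1,[0,0,0],[0,0,0]],[1,[0,0,0],[0,0,0]],[1,[0.2,0,0.4],[0,0,0]],[1,[0.2,0,0.4],[0,0,0]],[1,[0,0,0.3],[0,0,0]],[1,[0,0,0],[0,0,0]]]'

```text
time_s: 9.28
tool_pos: [0.5093, 0.4564, 0.1459]
tool_rot: [179.1, 0.2, 174.5]
force: [-0.3, 0.2, -0.3]
grip_width: 0.0724
```

Emit:
servo_tool --plan '[[0,[0,0,0],[0,0,0]],[0,[0,0,0],[0,0,0]],[0,[0,0,0],[0,0,0]],[0,[0,0,0],[0,0,0]],[0,[0,0,0],[0,0,0]],[0,[0,0,0],[0,0,0]],[0,[0,0,0],[0,0,0]],[0,[0,0,0],[0,0,0]],[0,[0,0,0],[0,0,0]],[0,[0,0,0],[0,0,0]],[0,[0,0,0],[0,0,0]]]'

```text
time_s: 10.2
tool_pos: [0.5095, 0.4543, 0.1457]
tool_rot: [179.3, 0.2, 174.5]
force: [-1.1, -9.3, 3.1]
grip_width: 0.0152
```

Emit:
servo_tool --plan '[[0,[0,0,0],[0,0,0]],[0,[0,0,0],[0,0,0]],[0,[0,0,0],[0,0,0]]]'

```text
time_s: 10.45
tool_pos: [0.5111, 0.4537, 0.1494]
tool_rot: [179.3, 0.4, 174.4]
force: [0.3, 0.5, 0.3]
grip_width: 0.0015
```

```bash
cat >> h.py <<'E'
def tri(obs):
    A=np.zeros((3,3));b=np.zeros(3)
    for f,u,v in obs:
        d=np.load('pics/'+f+'.npz'); fx,fy,cx,cy=d['k']; r=d['R'].T@np.array([(u-cx)/fx,(v-cy)/fy,1]); r/=np.linalg.norm(r); c=-d['R'].T@d['t']
        P=np.eye(3)-np.outer(r,r); A+=P;b+=P@c
    return np.linalg.solve(A,b)
E
python3 - <<'E'
from h import *
print(tri([('top0',174.4,186.6),('w1',410.5,179)]))
print(tri([('w2',320,207.5),('w1',411,168.3)]))
print(tri([('top0',246.3,201),('w1',270.5,165.5)]), 'tray knob')
b=cv2.imread('pics/scene0.png'); cv2.imwrite('pics/c7.png',cv2.resize(b[75:170,270:370],None,fx=6,fy=6,interpolation=3))
E
```

```text
[0.50748242 0.45041415 0.17053384]
[0.49483269 0.45428139 0.16326633]
[0.48884256 0.25955706 0.05135299] tray knob
```

View pics/c7.png

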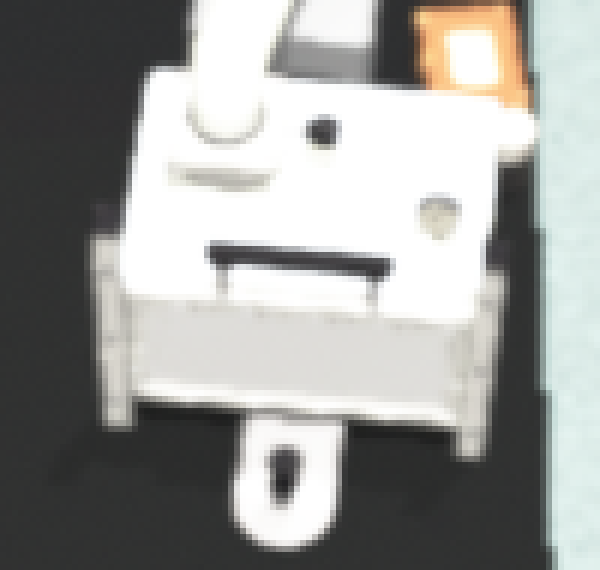

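Emit:
servo_tool --plan '[[0,[0.3,0,0],[0,0,0]],[0,[0.3,0,0],[0,0,0]],[0,[0,0,0],[0,0,0]]]'

```text
time_s: 10.7
tool_pos: [0.5045, 0.4547, 0.1491]
tool_rot: [179.3, 0.4, 174.4]
force: [-0.2, 0.3, 0.1]
grip_width: 0.0001
```

Emit:
servo_tool --plan '[[0,[0.3,0,0],[0,0,0]],[0,[0.3,0,0],[0,0,0]],[0,[0,0,0],[0,0,0]]]'

```text
time_s: 10.95
tool_pos: [0.4981, 0.4554, 0.1489]
tool_rot: [179.3, 0.4, 174.4]
force: [-0.1, 0.8, -0.4]
grip_width: 0.0005
```

```bash
python3 - <<'E'
from h import *
snap('wrist','w3'); snap('scene','s3')
a=cv2.imread('pics/w3.png');b=cv2.imread('pics/s3.png')
cv2.imwrite('pics/c8.png',np.hstack([cv2.resize(a[150:290,260:385],(500,560),interpolation=3),cv2.resize(b[75:131,310:338],(280,560),interpolation=3)]))
E
```

```text
(no output)
```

View pics/c8.png

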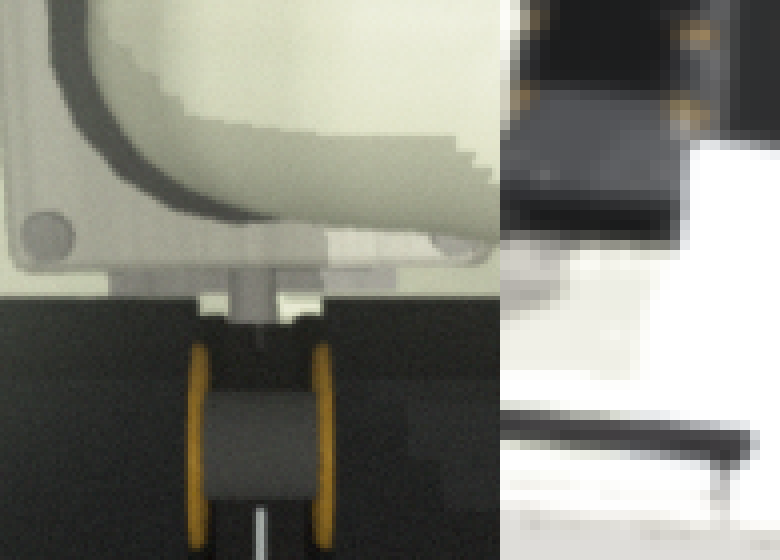

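Emit:
servo_tool --plan '[[0,[-0.5,0,0],[0,0,0]],[0,[-0.5,0,0],[0,0,0]],[0,[0,0,0.3],[0,0,0]],[0,[0,0,0],[0,0,0]]]'

```text
time_s: 11.38
tool_pos: [0.511, 0.455, 0.1496]
tool_rot: [179.1, 0.6, 174.3]
force: [-0.2, -0.4, -0.2]
grip_width: 0.0003
```

Emit:
servo_tool --plan '[[0,[0,0,0.3],[0,0,0]],[0,[0,0,0],[0,0,0]]]'

```text
time_s: 11.55
tool_pos: [0.5129, 0.4557, 0.1493]
tool_rot: [179.0, 0.7, 174.2]
force: [-0.0, -0.2, 0.4]
grip_width: 0.0005
```

Emit:
servo_tool --plan '[[0,[0,0,0.3],[0,0,0]],[0,[0,0,0],[0,0,0]]]'

```text
time_s: 11.72
tool_pos: [0.5142, 0.4563, 0.1493]
tool_rot: [178.9, 0.9, 174.1]
force: [-0.2, -0.5, -0.2]
grip_width: 0.0004
```

```bash
python3 - <<'E'
from h import *
o=env.get_obs(); print(o['qpos'].round(1),o['effort'].round(1),o['force'],o['wrist_torque'])
E
```

```text
[ -2.8  36.2 -61.4  80.7  32.   80.1  20.1] [  0.3 -49.4 -16.  -27.1   0.    0.   -0. ] [-0.15735155 -0.45214043 -0.19413299] [ 0.08959373 -0.17927727 -0.0143505 ]
```

Emit:
servo_tool --plan '[[0,[0,0,-0.5],[0,-0.9,0]],[0,[0,0,0],[0,0,0]],[0,[0,0,0],[0,0,0]],[0,[0,0,0],[0,0,0]]]'

```text
time_s: 12.05
tool_pos: [0.5145, 0.4555, 0.1525]
tool_rot: [178.9, 1.8, 174.1]
force: [1.2, 0.2, -0.4]
grip_width: 0.0003
```

Emit:
servo_tool --plan '[[0,[0,0,0],[0,0,0]],[0,[0,0,0],[0,0,0]],[0,[0,0,0],[0,0,0]],[0,[0,0,0],[0,0,0]]]'

```text
time_s: 12.38
tool_pos: [0.5142, 0.4547, 0.1506]
tool_rot: [179.0, 1.7, 174.1]
force: [-0.1, -0.1, -0.4]
grip_width: 0.0006
```

Emit:
servo_tool --plan '[[1,[0,0,-1],[0,0,0]],[1,[0,0,-2],[0,1.5,0]],[1,[0,0,-3],[0,0,0]],[1,[0,0,-2],[0,0,0]],[1,[0,-2,0],[0,0,0]],[1,[0,-3,0],[0,0,0]],[1,[0,-2,0],[0,0,0]],[1,[0,0,0],[0,0,0]],[1,[0,0,0],[0,0,0]]]'

```text
time_s: 13.13
tool_pos: [0.5043, 0.3839, 0.2382]
tool_rot: [178.9, 0.1, 174.4]
force: [-0.0, 1.1, 0.8]
grip_width: 0.0526
```

```bash
python3 - <<'E'
from h import *
snap('wrist','w4');o=env.get_obs();print(o['tool_pos'],o['tool_rot'],o['grip_width'])
for z in (.13,.15,.164,.176): print(z,proj('w4',[.508,.452,z]),proj('w4',[.4945,.453,z]),proj('w4',[.5205,.453,z]))
t=o['tool_pos'];print(proj('w4',t),proj('w4',t+[0,.0435,0]),proj('w4',t+[0,-.0435,0]))
a=cv2.imread('pics/w4.png');cv2.imwrite('pics/c9.png',cv2.resize(a[60:360,240:640],None,fx=2,fy=2,interpolation=3))
E
```

```text
[0.50455173 0.38398401 0.23821598] [1.78870345e+02 1.40980961e-01 1.74363275e+02] 0.055936422705951
0.13 [386.2 195.1] [386.6 182.6] [387.7 206.2]
0.15 [390.8 199.2] [391.2 186. ] [392.3 211.1]
0.164 [394.4 202.5] [394.9 188.6] [395.9 214.9]
0.176 [397.8 205.5] [398.4 191. ] [399.4 218.4]
[325.1 232.1] [386.8 225.9] [263.5 238.3]
```

View pics/c9.png

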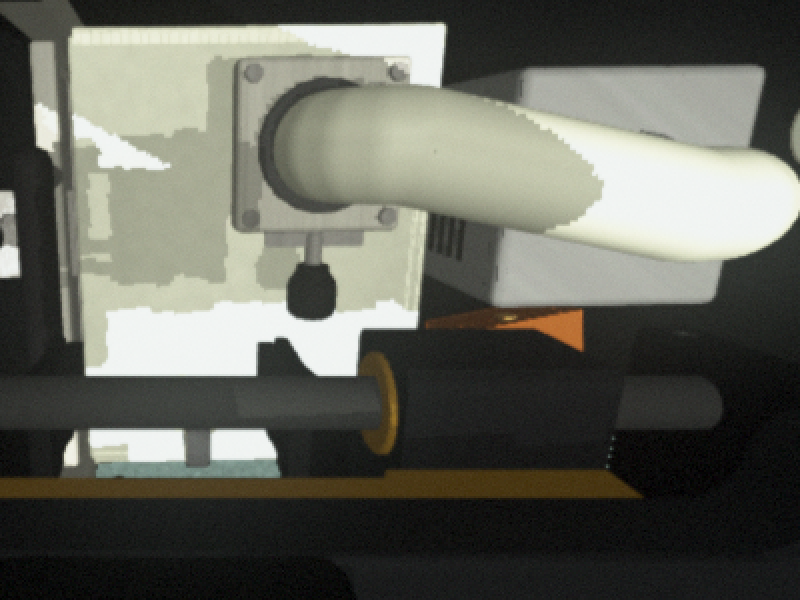

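Emit:
servo_tool --plan '[[0,[-1.5,0.5,0],[0,0,0]],[0,[-1.5,0.5,1],[0,0,0]],[0,[0,0,2],[0,0,0]],[0,[0,0,2],[0,0,0]],[0,[0,0,1],[0,0,0]],[0,[0,0,0.5],[0,0,0]],[0,[0,0,0],[0,0,0]],[0,[0,0,0],[0,0,0]]]'

```text
time_s: 13.85
tool_pos: [0.5352, 0.4021, 0.174]
tool_rot: [178.5, 0.2, 174.8]
force: [0.4, -0.2, 0.2]
grip_width: 0.0191
```

```bash
python3 - <<'E'
from h import *
for p in [(400,132.5),(400,168),(500,175),(560,190)]: print(p,px2('w4',*p,.2).round(3),px2('w4',*p,.21).round(3))
E
```

```text
(400, 132.5) [0.443 0.45  0.2  ] [0.443 0.447 0.21 ]
(400, 168) [0.47  0.449 0.2  ] [0.469 0.446 0.21 ]
(500, 175) [0.484 0.53  0.2  ] [0.482 0.523 0.21 ]
(560, 190) [0.502 0.58  0.2  ] [0.499 0.572 0.21 ]
```

Emit:
servo_tool --plan '[[0,[0,0,0.8],[0,0,0]],[0,[0,0,0.8],[0,0,0]],[0,[0,0,0.5],[0,0,0]]]'

```text
time_s: 14.1
tool_pos: [0.536, 0.4049, 0.1552]
tool_rot: [178.2, 0.4, 174.9]
force: [0.2, 0.4, -0.0]
grip_width: 0.0032
```

Emit:
servo_tool --plan '[[0,[0,0,0.5],[0,0,0]],[0,[0,0,0.5],[0,0,0]]]'

```text
time_s: 14.27
tool_pos: [0.5363, 0.4053, 0.1446]
tool_rot: [178.2, 0.4, 174.9]
force: [-0.5, 0.4, 0.1]
grip_width: 0.0006
```

Emit:
servo_tool --plan '[[0,[0,0,0.5],[0,0,0]],[0,[0,0,0.5],[0,0,0]]]'

```text
time_s: 14.43
tool_pos: [0.5365, 0.4054, 0.1336]
tool_rot: [178.2, 0.4, 174.8]
force: [-0.7, 0.1, 0.6]
grip_width: 0.0005
```

Emit:
servo_tool --plan '[[0,[0,0,0.4],[0,0,0]],[0,[0,0,0.4],[0,0,0]]]'

```text
time_s: 14.6
tool_pos: [0.5365, 0.4053, 0.1243]
tool_rot: [178.3, 0.4, 174.8]
force: [-0.3, 0.5, -0.3]
grip_width: 0.0004
```

Emit:
servo_tool --plan '[[0,[0,0,0.4],[0,0,0]],[0,[0,0,0.4],[0,0,0]]]'

```text
time_s: 14.77
tool_pos: [0.5367, 0.4055, 0.1154]
tool_rot: [178.3, 0.4, 174.8]
force: [0.4, -0.5, -0.0]
grip_width: 0.0007
```

Emit:
servo_tool --plan '[[0,[-1.2,0,-0.5],[0,0,0]],[0,[0,1.5,0],[0,0,0]],[0,[0,1.5,0],[0,0,0]],[0,[0,0,0],[0,0,0]],[0,[0,0,0.4],[0,0,0]],[0,[0,0,0.4],[0,0,0]]]'

```text
time_s: 15.27
tool_pos: [0.5523, 0.4336, 0.111]
tool_rot: [178.4, 0.4, 174.7]
force: [0.3, -0.6, -0.6]
grip_width: 0.0006
```

Emit:
servo_tool --plan '[[0,[0,0,0.4],[0,0,0]],[0,[0,0,0.4],[0,0,0]]]'

```text
time_s: 15.43
tool_pos: [0.5523, 0.4327, 0.1028]
tool_rot: [178.4, 0.4, 174.7]
force: [-7.0, -6.4, 29.0]
grip_width: 0.0004
```

Emit:
servo_tool --plan '[[0,[0,0,0.3],[0,0,0]],[0,[0,0,0.3],[0,0,0]]]'

```text
time_s: 15.6
tool_pos: [0.5524, 0.4327, 0.1029]
tool_rot: [178.4, 0.5, 174.6]
force: [-3.3, -4.0, 13.8]
grip_width: 0.0003
```

```bash
python3 - <<'E'
from h import *
t=np.array([.50455,.38398,.23822])
for z in (0,.027):
  for dx in (-.0095,.0095): print(z,dx,proj('w4',t+[dx,.028,z]),proj('w4',t+[dx,.043,z]))
E
```

```text
0 -0.0095 [364.  215.2] [385.5 213. ]
0 0.0095 [365.7 240.8] [386.7 238.7]
0.027 -0.0095 [370.9 227.6] [395.8 225.1]
0.027 0.0095 [372.7 256.7] [396.9 254.3]
```

Emit:
servo_tool --plan '[[1,[0,0,-2],[0,0,0]],[1,[0,0,-2.5],[0,0,0]],[1,[0,0,-1.5],[0,0,0]],[1,[1,0.5,0],[0,0,-1]],[1,[1.4,0.6,0],[0,0.5,0]],[1,[1.4,0.6,0],[0,0,0]],[1,[0,0,0],[0,0,0]],[1,[0,0,0],[0,0,0]],[1,[0,0,0],[0,0,0]],[1,[0,0,0],[0,0,0]],[1,[0,0,0],[0,0,0]]]'

```text
time_s: 16.52
tool_pos: [0.508, 0.4487, 0.1584]
tool_rot: [178.9, -0.3, 175.8]
force: [-0.3, -0.8, 0.7]
grip_width: 0.0661
```

Emit:
servo_tool --plan '[[1,[-0.6,0.4,0],[0,0,0]],[1,[0,0,0],[0,0,0]],[1,[0,0,0.8],[0,0,0]],[1,[0,0,0.8],[0,0,0]],[1,[0,0,0.8],[0,0,0]],[1,[0,0,0.4],[0,0,0]],[1,[0,0,0],[0,0,0]]]'

```text
time_s: 17.1
tool_pos: [0.517, 0.4512, 0.1256]
tool_rot: [179.0, -0.3, 175.6]
force: [0.1, -0.9, -0.6]
grip_width: 0.0869
```

Emit:
servo_tool --plan '[[0,[0,0,0],[0,0,0]],[0,[0,0,0],[0,0,0]],[0,[0,0,0],[0,0,0]],[0,[0,0,0],[0,0,0]],[0,[0,0,0],[0,0,0]],[0,[0,0,0],[0,0,0]],[0,[0,0,0],[0,0,0]],[0,[0,0,0],[0,0,0]],[0,[0,0,0],[0,0,0]],[0,[0,0,0],[0,0,0]],[0,[0,0,0],[0,0,0]],[0,[0,0,0],[0,0,0]],[0,[0,0,0],[0,0,0]],[0,[0,0,0],[0,0,0]]]'

```text
time_s: 18.27
tool_pos: [0.5162, 0.4535, 0.1266]
tool_rot: [178.8, -0.3, 175.7]
force: [-0.6, 1.2, -0.2]
grip_width: 0.0231
```

Emit:
servo_tool --plan '[[0,[-0.6,0,0],[0,0,0]],[0,[-0.6,0,0],[0,0,0]],[0,[-0.6,0,0],[0,0,0]],[0,[-0.6,0,0],[0,0,0]],[0,[-0.6,0,0],[0,0,0]],[0,[-0.6,0,0],[0,0,0]],[0,[-0.6,0,0],[0,0,0]],[0,[-0.6,0,0],[0,0,0]]]'

```text
time_s: 18.93
tool_pos: [0.5537, 0.4502, 0.1264]
tool_rot: [179.2, -1.7, 176.1]
force: [-22.0, -6.2, 8.9]
grip_width: 0.023
```

Emit:
servo_tool --plan '[[0,[-0.6,0,0],[0,0,0]],[0,[-0.6,0,0],[0,0,0]]]'

```text
time_s: 19.1
tool_pos: [0.553, 0.4499, 0.1262]
tool_rot: [179.7, -2.9, 176.6]
force: [-14.7, -4.8, 7.1]
grip_width: 0.0231
```

Emit:
servo_tool --plan '[[1,[0,0,0],[0,0,0]],[1,[0,0,0],[0,-1.5,0]],[1,[0,0,0],[0,0,0]],[1,[0,0,0],[0,0,0]],[1,[0,0,0],[0,0,0]],[1,[0,0,0],[0,0,0]],[1,[0,0,0],[0,0,0]],[1,[0,0,0],[0,0,0]],[1,[0,0,-2],[0,0,0]],[1,[0,0,-3],[0,0,0]],[1,[0,0,-3],[0,0,0]],[1,[0,0,-2],[0,0,0]],[1,[0,0,0],[0,0,0]]]'

```text
time_s: 20.18
tool_pos: [0.5607, 0.4454, 0.2262]
tool_rot: [179.9, -1.2, 176.3]
force: [0.2, 0.4, 0.4]
grip_width: 0.0863
```

Emit:
servo_tool --plan '[[1,[1,-2,0],[0,0,0]],[1,[1,-2,0],[0,0,0]],[1,[1,-2,0],[0,-1,0]],[1,[1,-2,0],[0,0,0]],[1,[1,-2,0],[0,0,0]],[1,[0.9,-2,0],[0,0,0]],[1,[0,0,0],[0,0,0]],[1,[0,0,1.5],[0,0,0]],[1,[0,0,1],[0,0,0]],[1,[0,0,0],[0,0,0]]]'

```text
time_s: 21.02
tool_pos: [0.4915, 0.3235, 0.1938]
tool_rot: [-180.0, -0.2, 176.1]
force: [0.5, 0.3, -0.4]
grip_width: 0.0869
```

```bash
python3 - <<'E'
from h import *
snap('wrist','w5');a=cv2.cvtColor(cv2.imread('pics/w5.png'),6);o=env.get_obs();print(o['tool_pos'],o['tool_rot'])
for x in(.455,.475,.52):
  print(x,[(round(y,3),int(a[int(q[1]),int(q[0])])) for y in np.arange(.29,.37,.004) for q in [proj('w5',[x,y,.181])] if 0<=q[0]<640 and 0<=q[1]<400])
# damper knob
print('damp',proj('w5',[.548,.45,.164]))
E
```

```text
[0.49159299 0.323755   0.19437381] [ 1.79978699e+02 -1.77987965e-01  1.76115000e+02]
0.455 [(np.float64(0.29), 196), (np.float64(0.294), 116), (np.float64(0.298), 151), (np.float64(0.302), 110), (np.float64(0.306), 210), (np.float64(0.31), 208), (np.float64(0.314), 206), (np.float64(0.318), 204), (np.float64(0.322), 107), (np.float64(0.326), 37), (np.float64(0.33), 39), (np.float64(0.334), 40), (np.float64(0.338), 41), (np.float64(0.342), 173), (np.float64(0.346), 175), (np.float64(0.35), 178), (np.float64(0.354), 177), (np.float64(0.358), 174), (np.float64(0.362), 175), (np.float64(0.366), 220), (np.float64(0.37), 220)]
0.475 [(np.float64(0.29), 227), (np.float64(0.294), 228), (np.float64(0.298), 228), (np.float64(0.302), 206), (np.float64(0.306), 206), (np.float64(0.31), 204), (np.float64(0.314), 206), (np.float64(0.318), 206), (np.float64(0.322), 194), (np.float64(0.326), 41), (np.float64(0.33), 43), (np.float64(0.334), 45), (np.float64(0.338), 47), (np.float64(0.342), 175), (np.float64(0.346), 175), (np.float64(0.35), 175), (np.float64(0.354), 174), (np.float64(0.358), 179), (np.float64(0.362), 195), (np.float64(0.366), 215), (np.float64(0.37), 222)]
0.52 [(np.float64(0.29), 55), (np.float64(0.294), 52), (np.float64(0.298), 56), (np.float64(0.302), 53), (np.float64(0.306), 57), (np.float64(0.31), 58), (np.float64(0.314), 61), (np.float64(0.318), 61), (np.float64(0.322), 60), (np.float64(0.326), 62), (np.float64(0.33), 62), (np.float64(0.334), 64), (np.float64(0.338), 66), (np.float64(0.342), 70), (np.float64(0.346), 67), (np.float64(0.35), 66), (np.float64(0.354), 79), (np.float64(0.358), 79), (np.float64(0.362), 78), (np.float64(0.366), 78), (np.float64(0.37), 78)]
damp [479.  273.9]
```

Emit:
servo_tool --plan '[[1,[0,0.7,0.5],[0,0,0]],[1,[0,0,1.5],[0,0,0]],[1,[0,0,1.5],[0,0,0]],[1,[0,0,1.2],[0,0,0]],[1,[0,0,0.7],[0,0,0]],[1,[0,0,0],[0,0,0]],[0,[0,0,0],[0,0,0]],[0,[0,0,0],[0,0,0]],[0,[0,0,0],[0,0,0]],[0,[0,0,0],[0,0,0]],[0,[0,0,0],[0,0,0]],[0,[0,0,0],[0,0,0]],[0,[0,0,0],[0,0,0]],[0,[0,0,0],[0,0,0]],[0,[0,0,0],[0,0,0]],[0,[0,0,0],[0,0,0]],[0,[0,0,0],[0,0,0]],[0,[0,0,0],[0,0,0]],[0,[0,0,0],[0,0,0]]]' --force 35

```text
time_s: 22.65
tool_pos: [0.4929, 0.3287, 0.1403]
tool_rot: [-179.3, -0.3, 176.0]
force: [-0.7, 4.2, -1.5]
grip_width: 0.0161
```

Bar gripped at 16 mm. Next is the raise of 105 mm.

Emit:
servo_tool --plan '[[0,[0,0,-0.8],[0,0,0]],[0,[0,0,-0.9],[0,0,0]],[0,[0,0,-0.9],[0,0,0]],[0,[0,0,-0.9],[0,0,0]],[0,[0,0,-0.9],[0,0,0]],[0,[0,0,-0.9],[0,0,0]],[0,[0,0,-0.9],[0,0,0]],[0,[0,0,-0.9],[0,0,0]],[0,[0,0,-0.9],[0,0,0]],[0,[0,0,-0.9],[0,0,0]],[0,[0,0,-0.9],[0,0,0]]]'

```text
time_s: 23.57
tool_pos: [0.4916, 0.3288, 0.2386]
tool_rot: [-179.3, -0.7, 176.0]
force: [4.4, 10.0, -44.9]
grip_width: 0.0156
```

Emit:
servo_tool --plan '[[0,[0,0,-0.8],[0,0,0]],[0,[0,0,-0.8],[0,0,0]]]'

```text
time_s: 23.73
tool_pos: [0.4889, 0.329, 0.2447]
tool_rot: [-179.3, -1.3, 176.1]
force: [6.3, 10.6, -42.1]
grip_width: 0.0158
```

Emit:
servo_tool --plan '[[0,[0,0,-0.3],[0,0,0]],[0,[0,0,0],[0,0,0]],[1,[0,0,0],[0,-1,0]],[1,[0,0,0],[0,0,0]],[1,[0,0,0],[0,0,0]],[1,[0,0,0],[0,0,0]],[1,[0,0,0],[0,0,0]],[1,[0,0,0],[0,0,0]],[1,[0,0,0],[0,0,0]],[1,[0,0,-2],[0,0,0]],[1,[0,0,-3],[0,0,0]],[1,[0,0,-2],[0,0,0]],[1,[0,0,0],[0,0,0]]]'

```text
time_s: 24.82
tool_pos: [0.4877, 0.3311, 0.3259]
tool_rot: [-179.3, -0.1, 176.4]
force: [0.5, 0.8, 0.2]
grip_width: 0.0806
```

```bash
python3 - <<'E'
from h import *
snap('scene','s6');snap('top','t6');snap('wrist','w6');o=env.get_obs();print(o['tool_pos'],o['tool_rot'])
print(proj('s6',[.491,.33,.277]),proj('w6',[.491,.33,.277]))
b=cv2.imread('pics/s6.png');a=cv2.imread('pics/w6.png')
b2=cv2.imread('pics/t6.png')
cv2.imwrite('pics/c10.png',np.vstack([np.hstack([cv2.resize(b[60:180,270:390],(400,300),interpolation=3),cv2.resize(a,(400,300))]),cv2.resize(b2[130:290,320:520],(800,300)[:2],interpolation=3)]))
E
```

```text
[0.48687194 0.32970461 0.32167482] [-179.08553585   -0.33374338  176.39006501]
[318.9 102.1] [325.6 218.7]
```

View pics/c10.png

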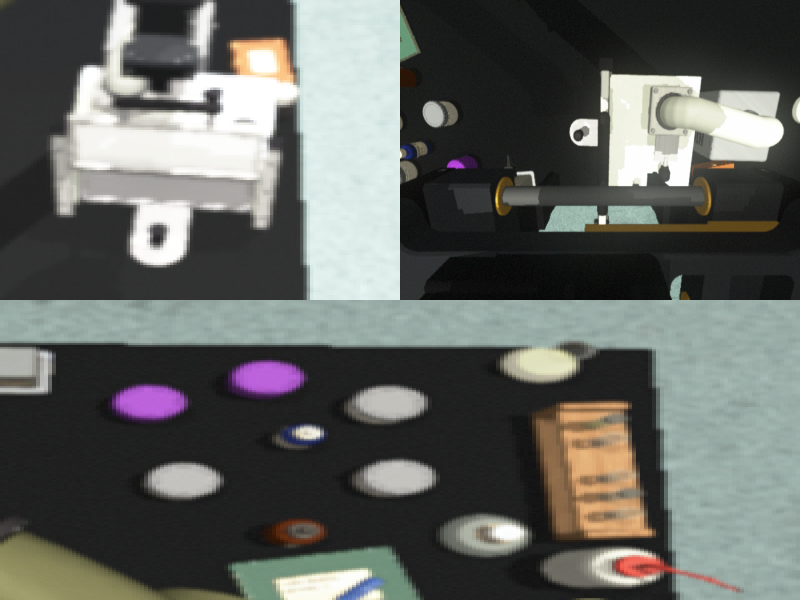

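Emit:
servo_tool --plan '[[1,[0,-2,-1],[0,0,0]],[1,[0,-3,0],[0,0,0]],[1,[0,-3,0],[0,0,-7]],[1,[0,0,0],[0,0,-7]],[1,[0,0,0],[0,0,-7]],[1,[0,0,0],[0,0,-7]],[1,[0,0,0],[0,0,-7]],[1,[0,0,0],[0,0,-7]],[1,[0,0,0],[0,0,-7]],[1,[0,0,0],[0,0,-7]],[1,[0,0,0],[0,0,-7]],[1,[0,0,0],[0,0,-7]],[1,[0,0,0],[0,0,-7]],[1,[0,0,0],[0,0,-7]],[1,[0,0,0],[0,0,-5]],[1,[0,0,0],[0,0,0]],[1,[0,0,0],[0,0,0]]]'

```text
time_s: 26.38
tool_pos: [0.4758, 0.2323, 0.307]
tool_rot: [177.7, -2.1, -92.4]
force: [-0.3, -0.5, 0.0]
grip_width: 0.0869
```

```bash
python3 - <<'E'
from h import *
o=env.get_obs();print(o['tool_pos'],o['tool_rot'],o['qpos'].round(0)); snap('wrist','w7'); print(proj('w7',[.4885,.2595,.049]))
E
```

```text
[0.47583891 0.23228614 0.30702449] [177.73491642  -2.14994693 -92.42958301] [ 34.  17. -78.  85.  17.  94. 135.]
[310.6 200.4]
```

Emit:
servo_tool --plan '[[1,[0,0,0],[0,0,7]],[1,[0,0,0],[0,0,7]],[1,[0,0,0],[0,0,7]],[1,[0,0,0],[0,0,7]],[1,[0,0,0],[0,0,7]],[1,[0,0,0],[0,0,7]],[1,[0,0,0],[0,0,7]],[1,[0,0,0],[0,0,7]],[1,[0,0,0],[0,0,7]],[1,[0,0,0],[0,0,7]],[1,[0,0,0],[0,0,7]],[1,[0,0,0],[0,0,7]],[1,[0,0,0],[0,0,7]]]'

```text
time_s: 27.52
tool_pos: [0.4736, 0.23, 0.3014]
tool_rot: [-177.5, -2.5, 174.0]
force: [1.0, -1.2, -0.5]
grip_width: 0.0871
```

Emit:
servo_tool --plan '[[1,[0,0,0],[0,0,7]],[1,[0,0,0],[0,0,7]],[1,[0,0,0],[0,0,7]],[1,[0,0,0],[0,0,7]],[1,[0,0,0],[0,0,7]],[1,[0,0,0],[0,0,7]],[1,[0,0,0],[0,0,7]],[1,[0,0,0],[0,0,7]],[1,[0,0,0],[0,0,7]],[1,[0,0,0],[0,0,7]],[1,[0,0,0],[0,0,7]],[1,[0,0,0],[0,0,7]]]'

```text
time_s: 28.52
tool_pos: [0.4711, 0.2289, 0.2965]
tool_rot: [-176.9, 2.5, 88.2]
force: [-0.3, 0.3, 0.5]
grip_width: 0.0871
```

```bash
python3 - <<'E'
from h import *
o=env.get_obs();print(o['tool_pos'],o['tool_rot'],o['qpos'].round(0)); snap('wrist','w7'); print(proj('w7',[.4885,.2595,.049]))
E
```

```text
[0.47114764 0.22885298 0.29645978] [-176.93158678    2.47992934   88.22042147] [ 16.   9. -51.  87.   7.  92. -36.]
[344.9 150.9]
```

Emit:
servo_tool --plan '[[1,[0,0,0],[-3,5.5,0]],[1,[0,0,0],[0,5.5,2]],[1,[0,0,0],[0,5.5,0]],[1,[0,0,0],[0,5.5,0]],[1,[0,0,0],[0,0,0]],[1,[0,0,0],[0,0,0]]]'

```text
time_s: 29.07
tool_pos: [0.4698, 0.233, 0.2903]
tool_rot: [-179.2, -20.6, 86.1]
force: [-0.5, 0.7, -0.3]
grip_width: 0.0869
```

```bash
cat >> h.py <<'E'
def to(p):
    o=env.get_obs(); Rm=R.from_euler('xyz',o['tool_rot'],degrees=True).as_matrix()
    print('pos',np.round(o['tool_pos'],4),'rot',np.round(o['tool_rot'],1),'shift cm',np.round(100*Rm.T@(np.array(p)-o['tool_pos']),2),'q',o['qpos'].round(0),'toolz',Rm[:,2].round(3)); return Rm
E
python3 - <<'E'
from h import *
to([.4885,.2735,-.005]); to([.4885,.2445,.075])
E
```

```text
pos [0.4698 0.233  0.2903] rot [-179.2  -20.6   86.1] shift cm [-6.51  1.97 29.08] q [ 31.  -4. -42.  99. -23.  80. -12.] toolz [ 0.011  0.352 -0.936]
pos [0.4698 0.233  0.2903] rot [-179.2  -20.6   86.1] shift cm [-6.4   2.06 20.57] q [ 31.  -4. -42.  99. -23.  80. -12.] toolz [ 0.011  0.352 -0.936]
```

Emit:
servo_tool --plan '[[1,[-1.6,0.5,2],[0,0,0]],[1,[-1.6,0.5,3],[0,0,0]],[1,[-1.6,0.5,3],[0,0,0]],[1,[-1.6,0.5,3],[0,0,0]],[1,[0,0,3],[0,0,0]],[1,[0,0,3],[0,0,0]],[1,[0,0,2],[0,0,0]],[1,[0,0,0],[0,0,0]],[1,[0,0,0],[0,0,0]]]'

```text
time_s: 29.82
tool_pos: [0.49, 0.2515, 0.087]
tool_rot: [180.0, -20.0, 88.1]
force: [0.3, -0.3, 0.0]
grip_width: 0.0871
```

```bash
python3 - <<'E'
from h import *
to([.4885,.2735,-.005])
snap('wrist','w8'); a=cv2.imread('pics/w8.png'); print(proj('w8',[.4885,.2595,.049]))
g=cv2.cvtColor(a,6); u,v=proj('w8',[.4885,.2595,.049]).astype(int)
for r in range(v-48,v+49,8): print(r,g[r,u-48:u+49:6])
E
```

```text
pos [0.49   0.2515 0.087 ] rot [180.  -20.   88.1] shift cm [-1.08 -0.23  9.39] q [ 25.  10. -45. 112. -14.  54. -13.] toolz [ 0.012  0.341 -0.94 ]
[323.3 221.5]
173 [ 55  60  64 179 254 250 250 249 253 250 251 251 252 251  70  70  68]
181 [ 54  57  59 232 249 251 250 250 251 251 251 252 252 251  68  67  66]
189 [ 48  49  50 169 173 178 208 192 192 193 194 182 182 175  63  61  56]
197 [ 42  46  50 171 176 182 180 180 180 206 254 254 245 244  60  58  56]
205 [ 43  46  47 173 175 179 182  68  65 102 182 191 193 227  59  54  55]
213 [ 38  43  44 177 174 178  63  69  70  71  70 194 254 252  55  53  47]
221 [ 35  39  43 174 177 172  55  67  74  70  61 178 255 255  57  51  44]
229 [ 37  42  43 195 192 178  63  57  61  55 183 217 255 254  59  52  51]
237 [ 38  39  41  66 212 172 176 175 176 213 213 215 255  61  59  48  49]
245 [ 33  38  39  42  92 197 177 177 215 217 217 215  52  47  45  46  43]
253 [141 144 140 143 142 144 142 147 144 145 144 143 145 145 145 144 145]
261 [180 175 179 180 177 179 180 176 179 176 179 180 160 163 178 178 177]
269 [ 99 101  98  98 103 103 104 101 103 103 102 100 101 103 111 166 171]
```

Emit:
servo_tool --plan '[[1,[-0.5,-0.2,2],[0,0,0]],[1,[-0.5,0,2],[0,0,0]],[1,[0,0,2],[0,0,0]],[1,[0,0,1.5],[0,0,0]],[1,[0,0,1],[0,0,0]],[1,[0,0,0],[0,0,0]]]'

```text
time_s: 30.37
tool_pos: [0.5005, 0.274, 0.0132]
tool_rot: [178.7, -20.0, 88.6]
force: [-0.3, 0.4, 0.5]
grip_width: 0.087
```

```bash
python3 - <<'E'
from h import *
to([.4885,.2735,-.005])
E
```

```text
pos [0.5005 0.274  0.0132] rot [178.7 -20.   88.6] shift cm [-0.69 -1.24  1.65] q [ 20.  18. -43. 114.  -8.  44. -17.] toolz [ 0.032  0.341 -0.94 ]
```

Emit:
servo_tool --plan '[[1,[-0.3,-1.2,0.5],[1.5,0,0]],[1,[-0.3,0,0.5],[0,0,0]],[1,[0,0,0.5],[0,0,0]],[0,[0,0,0],[0,0,0]],[0,[0,0,0],[0,0,0]],[0,[0,0,0],[0,0,0]],[0,[0,0,0],[0,0,0]],[0,[0,0,0],[0,0,0]],[0,[0,0,0],[0,0,0]],[0,[0,0,0],[0,0,0]],[0,[0,0,0],[0,0,0]],[0,[0,0,0],[0,0,0]],[0,[0,0,0],[0,0,0]],[0,[0,0,0],[0,0,0]],[0,[0,0,0],[0,0,0]],[0,[0,0,0],[0,0,0]],[0,[0,0,0],[0,0,0]]]'

```text
time_s: 31.78
tool_pos: [0.4883, 0.2733, 0.0004]
tool_rot: [-179.8, -19.9, 88.7]
force: [-0.3, -0.8, 0.6]
grip_width: 0.0222
```

```bash
python3 - <<'E'
from h import *
p=env.get_obs()['tool_pos']
d=np.array([np.cos(np.radians(86)),np.sin(np.radians(86)),0])
to(p-.2*d)
E
```

```text
pos [4.883e-01 2.733e-01 4.000e-04] rot [-179.8  -19.9   88.7] shift cm [-18.79  -0.97  -6.78] q [ 20.  19. -43. 115.  -8.  44. -17.] toolz [ 0.004  0.34  -0.941]
```

Emit:
servo_tool --plan '[[0,[-0.7,-0.04,-0.25],[0,0,0]],[0,[-1.2,-0.06,-0.43],[0,0,0]],[0,[-1.2,-0.06,-0.43],[0,0,0]],[0,[-1.2,-0.06,-0.43],[0,0,0]],[0,[-1.2,-0.06,-0.43],[0,0,0]],[0,[-1.2,-0.06,-0.43],[0,0,0]],[0,[-1.2,-0.06,-0.43],[0,0,0]],[0,[-1.2,-0.06,-0.43],[0,0,0]]]'

```text
time_s: 32.45
tool_pos: [0.4804, 0.1806, 0.0005]
tool_rot: [-179.9, -20.5, 89.0]
force: [-0.2, 3.3, -0.9]
grip_width: 0.0222
```

```bash
python3 - <<'E'
from h import *
to(np.array([.4883,.2733,.0004])-.2*np.array([.07,.9976,0]))
E
```

```text
pos [0.4804 0.1806 0.0005] rot [-179.9  -20.5   89. ] shift cm [-10.01  -0.43  -3.74] q [ 32.  16. -43. 118. -13.  47.  -3.] toolz [ 0.004  0.35  -0.937]
```

Emit:
servo_tool --plan '[[0,[-1.1,-0.06,-0.4],[0,0,0]],[0,[-1.1,-0.06,-0.4],[0,0,0]],[0,[-1.1,-0.06,-0.4],[0,0,0]],[0,[-1.1,-0.06,-0.4],[0,0,0]],[0,[-1.1,-0.06,-0.4],[0,0,0]],[0,[-1.1,-0.06,-0.4],[0,0,0]],[0,[-1.1,-0.06,-0.4],[0,0,0]],[0,[-1.1,-0.06,-0.4],[0,0,0]],[0,[-0.9,-0.06,-0.34],[0,0,0]]]'

```text
time_s: 33.2
tool_pos: [0.4716, 0.0768, 0.0007]
tool_rot: [-179.9, -21.1, 89.0]
force: [1.2, 2.7, -2.8]
grip_width: 0.0221
```

```bash
python3 - <<'E'
from h import *
to(np.array([.4883,.2733,.0004])-.2*np.array([.07,.9976,0]))
E
```

```text
pos [0.4716 0.0768 0.0007] rot [-179.9  -21.1   89. ] shift cm [-0.29  0.28 -0.08] q [ 42.  15. -40. 119. -15.  51.  11.] toolz [ 0.004  0.361 -0.933]
```

Emit:
servo_tool --plan '[[0,[-0.6,0,-0.2],[0,0,0]],[0,[-0.6,0,-0.2],[0,0,0]]]'

```text
time_s: 33.37
tool_pos: [0.4714, 0.0746, 0.0009]
tool_rot: [-179.9, -22.0, 89.0]
force: [8.9, 24.4, -16.7]
grip_width: 0.0223
```

Emit:
servo_tool --plan '[[0,[-0.6,0,-0.2],[0,0,0]],[0,[-0.4,0,-0.2],[0,0,0]]]'

```text
time_s: 33.53
tool_pos: [0.4714, 0.0752, 0.0011]
tool_rot: [179.9, -22.9, 89.4]
force: [6.3, 12.8, -17.0]
grip_width: 0.0218
```

Emit:
servo_tool --plan '[[1,[0,0,0],[0,0,0]],[1,[0,0,0],[0,0,0]],[1,[0,0,0],[0,0,0]],[1,[0,0,0],[0,0,0]],[1,[0,0,0],[0,0,0]],[1,[0,0,0],[0,0,0]],[1,[0,0,0],[0,0,0]],[1,[0,0,-1],[0,0,0]],[1,[0,0,-3],[0,0,0]],[1,[0,0,-4],[0,0,0]],[1,[0,0,-4],[0,0,0]],[1,[0,0,-4],[0,-7,0]],[1,[0,0,-4],[0,-7,0]],[1,[0,0,-4],[0,-7,0]],[1,[0,0,0],[0,0,0]],[1,[0,0,0],[0,0,0]]]'

```text
time_s: 34.87
tool_pos: [0.4687, -0.013, 0.2412]
tool_rot: [179.7, -0.9, 88.7]
force: [-0.5, -0.4, 0.2]
grip_width: 0.087
```

```bash
python3 - <<'E'
from h import *
to([.42,-.114,.1]); snap('wrist','w9'); snap('top','t9')
a=cv2.imread('pics/w9.png');b=cv2.imread('pics/t9.png')
cv2.imwrite('pics/c11.png',np.vstack([cv2.resize(a[:250],(640,250)),cv2.resize(b[140:300,190:510],(640,320),interpolation=3)]))
E
```

```text
pos [ 0.4687 -0.013   0.2412] rot [179.7  -0.9  88.7] shift cm [-10.42  -4.71  13.94] q [ 46.  -5. -43. 102.  -4.  81.   2.] toolz [ 0.005  0.015 -1.   ]
```

View pics/c11.png

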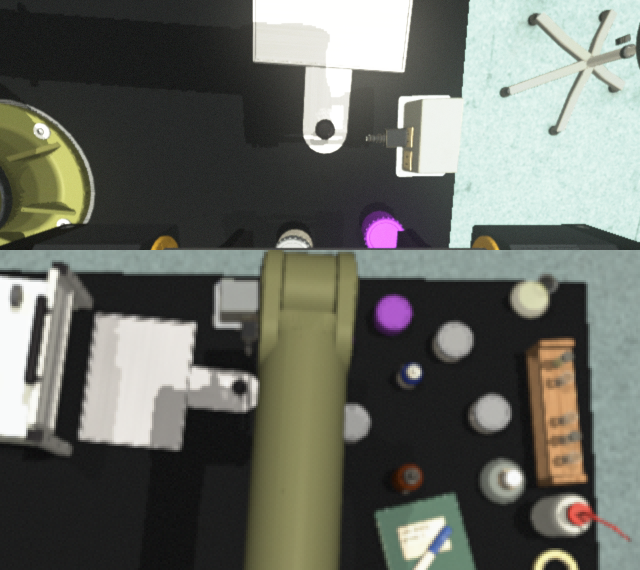

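```bash
python3 - <<'E'
from h import *
c=[px2('t9',190+x/2-.25,140+(y-250)/2-.25,.015) for x,y in [(195,322),(181,450),(93,313),(78,442)]]
for k in c: print(k.round(4))
print('centre',np.mean(c,0))
# pots by image: grey lids
for n,(u,v) in dict(B=(367.5,226.5),A=(416.5,185.5),C=(435,221.5)).items(): print(n,px2('t9',u-.25,v-.25,.05).round(4))
snap('wrist','w9'); print([proj('w9',[.4197,-.1141,.05])])
E
```

```text
[0.5831 0.1363 0.015 ]
[0.3748 0.1515 0.015 ]
[0.5947 0.3023 0.015 ]
[0.3844 0.3147 0.015 ]
centre [0.48428063 0.22622384 0.015     ]
B [ 0.4185 -0.1208  0.05  ]
A [ 0.5524 -0.2762  0.05  ]
C [ 0.4383 -0.3322  0.05  ]
[array([292.4, 258.1])]
```

Emit:
servo_tool --plan '[[1,[-2.6,-1.2,1],[0,0,0]],[1,[-2.6,-1.2,2],[0,0,0]],[1,[-2.6,-1.2,2],[0,0,0]],[1,[-2.6,-1.2,1],[0,0,0]],[1,[0,0,0],[0,0,0]],[1,[0,0,0],[0,0,0]]]'

```text
time_s: 35.52
tool_pos: [0.4076, -0.1183, 0.1634]
tool_rot: [-179.1, -2.0, 88.3]
force: [0.8, 0.2, 0.5]
grip_width: 0.0872
```

```bash
cat >> h.py <<'E'
def blob(f,guess,z=.05,thr=120):
    a=cv2.imread('pics/'+f+'.png'); hsv=cv2.cvtColor(a,40); m=((hsv[...,2]>thr)&(hsv[...,1]<70)).astype(np.uint8)
    n,l,s,c=cv2.connectedComponentsWithStats(m); g=proj(f,[*guess,z]); out=[]
    for i in range(1,n):
        if s[i,4]>60 and np.hypot(*(c[i]-g))<150: 
            pts=cv2.findContours((l==i).astype(np.uint8),0,2)[0][0]; (u,v),r=cv2.minEnclosingCircle(pts)
            out.append((np.round(c[i],0),int(s[i,4]),round(r,1),px2(f,*c[i],z)[:2].round(4),px2(f,u,v,z)[:2].round(4)))
    print('guess px',g); [print(o) for o in out]
E
python3 - <<'E'
from h import *
snap('wrist','w10'); to([.4190,-.118,-.005]); blob('w10',[.419,-.118])
E
```

```text
pos [ 0.4071 -0.1188  0.1631] rot [-179.    -2.    88.3] shift cm [-0.46  1.47 16.78] q [ 52.  -7. -34. 113.  -6.  74.  17.] toolz [-0.016  0.035 -0.999]
guess px [337.4 199.6]
(array([338., 195.]), 2122, 26.8, array([ 0.4193, -0.1127]), array([ 0.4194, -0.1124]))
(array([202., 238.]), 384, 28.2, array([ 0.2645, -0.1589]), array([ 0.2693, -0.1549]))
(array([332., 262.]), 3630, 164.1, array([ 0.411, -0.191]), array([ 0.4011, -0.1902]))
(array([256., 290.]), 314, 18.3, array([ 0.3218, -0.2234]), array([ 0.3188, -0.2256]))
(array([406., 285.]), 135, 9.9, array([ 0.497 , -0.2209]), array([ 0.4976, -0.2201]))
```

Emit:
servo_tool --plan '[[1,[0.3,1.2,2],[-1,-2,0]],[1,[0.3,0,3],[0,0,0]],[1,[0,0,3],[0,0,0]],[1,[0,0,2],[0,0,0]],[1,[0,0,0],[0,0,0]],[1,[0,0,0],[0,0,0]]]'

```text
time_s: 36.07
tool_pos: [0.4216, -0.1089, 0.0593]
tool_rot: [179.9, -0.2, 88.4]
force: [-0.0, 0.2, -0.0]
grip_width: 0.0868
```

```bash
python3 - <<'E'
from h import *
to([.4195,-.1133,-.007])
E
```

```text
pos [ 0.4216 -0.1089  0.0593] rot [179.9  -0.2  88.4] shift cm [-0.47 -0.22  6.63] q [ 50.   0. -38. 120.  -0.  59.  10.] toolz [ 0.002  0.004 -1.   ]
```

Emit:
servo_tool --plan '[[1,[-0.5,-0.2,1.5],[0,0,0]],[1,[0,0,2],[0,0,0]],[1,[0,0,1.5],[0,0,0]],[1,[0,0,1],[0,0,0]],[1,[0,0,0],[0,0,0]]]'

```text
time_s: 36.48
tool_pos: [0.4264, -0.1141, 0.0039]
tool_rot: [179.3, -0.1, 88.5]
force: [-1.1, 0.3, 0.5]
grip_width: 0.0869
```

```bash
python3 - <<'E'
from h import *
to([.4195,-.1133,-.007])
E
```

```text
pos [ 0.4264 -0.1141  0.0039] rot [ 1.793e+02 -1.000e-01  8.850e+01] shift cm [ 0.06 -0.7   1.08] q [ 49.   6. -38. 123.   5.  52.   6.] toolz [ 0.012  0.002 -1.   ]
```

Emit:
servo_tool --plan '[[1,[0,-0.8,0.5],[0.7,0,0]],[1,[0,0,0.5],[0,0,0]],[0,[0,0,0],[0,0,0]],[0,[0,0,0],[0,0,0]],[0,[0,0,0],[0,0,0]],[0,[0,0,0],[0,0,0]],[0,[0,0,0],[0,0,0]],[0,[0,0,0],[0,0,0]],[0,[0,0,0],[0,0,0]],[0,[0,0,0],[0,0,0]]]' --force 25

```text
time_s: 37.32
tool_pos: [0.4218, -0.1151, -0.0021]
tool_rot: [179.7, 0.1, 88.5]
force: [-0.0, -0.4, -0.4]
grip_width: 0.0568
```

Emit:
servo_tool --plan '[[0,[0,0,-1],[0,0,0]],[0,[0,0,-2],[0,0,0]],[0,[0,0,-3],[0,0,0]],[0,[0,0,-3],[0,0,0]],[0,[0,0,-3],[0,0,0]],[0,[2,0,-2],[0,0,0]],[0,[3,0,-1],[0,0,0]],[0,[3,1,0],[0,0,0]],[0,[3,1,0],[0,0,0]],[0,[3,1,0],[0,0,0]],[0,[3,1,0],[0,0,0]],[0,[3,1,0],[0,0,0]],[0,[3,1,0],[0,0,0]],[0,[3,1,0],[0,0,0]],[0,[0,0,0],[0,0,0]]]'

```text
time_s: 38.57
tool_pos: [0.5003, 0.1552, 0.1669]
tool_rot: [179.2, 0.0, 88.1]
force: [-1.4, 0.3, -0.4]
grip_width: 0.0564
```

```bash
python3 - <<'E'
from h import *
to([.549,.2214,.009])
E
```

```text
pos [0.5003 0.1552 0.1669] rot [179.2   0.   88.1] shift cm [ 6.79  4.41 15.85] q [ 33.   8. -58. 102.   8.  73. -28.] toolz [ 0.015 -0.001 -1.   ]
```

Emit:
servo_tool --plan '[[0,[2.2,1.5,0],[0.8,0,1]],[0,[2.2,1.5,1],[0,0,0]],[0,[2,1.2,2],[0,0,0]],[0,[0,0,3],[0,0,0]],[0,[0,0,3],[0,0,0]],[0,[0,0,2],[0,0,0]],[0,[0,0,0],[0,0,0]],[0,[0,0,0],[0,0,0]]]'

```text
time_s: 39.23
tool_pos: [0.548, 0.2214, 0.0577]
tool_rot: [179.9, 0.0, 87.2]
force: [0.7, 0.1, 0.9]
grip_width: 0.0562
```

```bash
python3 - <<'E'
from h import *
to([.549,.2214,.009])
E
```

```text
pos [0.548  0.2214 0.0577] rot [179.9   0.   87.2] shift cm [0.01 0.09 4.87] q [ 18.  26. -53. 100.  23.  66. -44.] toolz [ 0.002 -0.001 -1.   ]
```

Emit:
servo_tool --plan '[[0,[0,0,1.2],[0,0,0]],[0,[0,0,1.2],[0,0,0]],[0,[0,-0.3,1.2],[0,0,0]],[0,[0,0,0.7],[0,0,0]],[0,[0,0,0.5],[0,0,0]]]'

```text
time_s: 39.65
tool_pos: [0.549, 0.221, 0.0118]
tool_rot: [179.4, -0.0, 87.1]
force: [-0.0, 0.4, -0.6]
grip_width: 0.0566
```

Emit:
servo_tool --plan '[[0,[0,0,0.3],[0,0,0]],[0,[0,0,0.2],[0,0,0]]]'

```text
time_s: 39.82
tool_pos: [0.549, 0.2213, 0.0075]
tool_rot: [179.4, -0.0, 87.1]
force: [-4.6, -1.7, 21.3]
grip_width: 0.0567
```

Emit:
servo_tool --plan '[[0.95,[0,0,0],[0,0,0]],[0.95,[0,0,0],[0,0,0]],[0.95,[0,0,0],[0,0,0]],[0.95,[0,0,0],[0,0,0]],[0.95,[0,0,0],[0,0,0]],[0.95,[0,0,0],[0,0,0]],[0.95,[0,0,-1],[0,0,0]],[1,[0,0,-2.5],[0,0,0]],[1,[0,0,-3.5],[0,0,0]],[1,[0,0,-3.5],[0,0,0]],[1,[0,0,-3.5],[0,0,0]],[1,[-2,0,-2],[0,0,0]],[1,[-3.5,0.2,0],[0,0,0]],[1,[-3.5,0.2,0],[0,0,0]],[1,[-3.5,0.2,0],[0,0,0]],[1,[-3.5,0.2,0],[0,0,0]],[1,[-3.5,0.2,0],[0,0,0]]]'

```text
time_s: 41.23
tool_pos: [0.5477, 0.0348, 0.1838]
tool_rot: [179.0, -0.4, 88.5]
force: [0.7, -0.0, -0.1]
grip_width: 0.0869
```

Emit:
servo_tool --plan '[[1,[-3.5,0.2,0],[0,0,0]],[1,[-3.5,0.2,0],[0,0,0]],[1,[-3.5,0.2,0],[0,0,0]],[1,[-3.5,0.2,0],[0,0,0]],[1,[-3.5,0.2,0],[0,0,0]],[1,[-3.5,0.2,0],[0,0,0]],[1,[-2,0.2,0],[0,0,0]],[1,[0,0,0],[0,0,0]],[1,[0,0,0],[0,0,0]]]'

```text
time_s: 41.98
tool_pos: [0.5529, -0.2176, 0.1902]
tool_rot: [178.6, 0.1, 87.8]
force: [0.5, 0.7, -0.1]
grip_width: 0.087
```

```bash
python3 - <<'E'
from h import *
snap('wrist','w11'); to([.5535,-.2765,-.005]); blob('w11',[.5535,-.2765])
E
```

```text
pos [ 0.5529 -0.2177  0.1902] rot [178.6   0.2  87.9] shift cm [-5.82 -0.19 19.54] q [ 59.  16. -47.  92.  12.  76.   8.] toolz [ 0.024 -0.004 -1.   ]
guess px [324.9 238.5]
(array([272., 189.]), 317, 10.2, array([ 0.4938, -0.2119]), array([ 0.4939, -0.212 ]))
(array([325., 231.]), 1396, 24.9, array([ 0.5545, -0.2668]), array([ 0.5541, -0.2705]))
(array([335., 263.]), 4149, 165.1, array([ 0.5653, -0.3097]), array([ 0.5512, -0.3085]))
(array([247., 289.]), 573, 18.8, array([ 0.4511, -0.3412]), array([ 0.448 , -0.3404]))
(array([408., 290.]), 196, 12.5, array([ 0.6587, -0.3526]), array([ 0.6607, -0.3488]))
(array([382., 295.]), 186, 15.0, array([ 0.6253, -0.3585]), array([ 0.6251, -0.3618]))
```

Emit:
servo_tool --plan '[[1,[-2.5,-0.1,0],[1,0,0]],[1,[-2.5,0,2],[0,0,0]],[1,[-0.7,0,3],[0,0,0]],[1,[0,0,3],[0,0,0]],[1,[0,0,3],[0,0,0]],[1,[0,0,2],[0,0,0]],[1,[0,0,0],[0,0,0]],[1,[0,0,0],[0,0,0]]]'

```text
time_s: 42.7
tool_pos: [0.5581, -0.2603, 0.0629]
tool_rot: [179.1, 0.1, 89.2]
force: [0.5, -0.2, 1.0]
grip_width: 0.0872
```

```bash
python3 - <<'E'
from h import *
snap('wrist','w12'); to([.5545,-.2745,-.003]); blob('w12',[.5545,-.2745])
E
```

```text
pos [ 0.5581 -0.2599  0.0631] rot [1.791e+02 1.000e-01 8.920e+01] shift cm [-1.45 -0.44  6.6 ] q [ 58.  25. -43.  97.  19.  65.   8.] toolz [ 0.016 -0.003 -1.   ]
guess px [320.8 243. ]
(array([229., 158.]), 943, 18.0, array([ 0.4917, -0.21  ]), array([ 0.4919, -0.2101]))
(array([321., 228.]), 2549, 37.4, array([ 0.555 , -0.2625]), array([ 0.5548, -0.2695]))
(array([337., 262.]), 4323, 163.6, array([ 0.5671, -0.2907]), array([ 0.5555, -0.2897]))
(array([321., 276.]), 159, 16.0, array([ 0.5542, -0.302 ]), array([ 0.5542, -0.3007]))
```

Emit:
servo_tool --plan '[[1,[-1.3,-0.5,1],[0.5,0,0]],[1,[-0.2,0,2],[0,0,0]],[1,[0,0,1.5],[0,0,0]],[1,[0,0,1.3],[0,0,0]],[1,[0,0,0.3],[0,0,0]],[1,[0,0,0],[0,0,0]]]'

```text
time_s: 43.25
tool_pos: [0.5586, -0.2789, 0.0064]
tool_rot: [179.1, 0.6, 89.3]
force: [0.2, 0.8, 0.8]
grip_width: 0.0872
```

```bash
python3 - <<'E'
from h import *
to([.5545,-.2755,-.002])
E
```

```text
pos [ 0.5586 -0.2789  0.0064] rot [179.1   0.6  89.3] shift cm [ 0.35 -0.42  0.83] q [ 57.  29. -41.  98.  22.  60.   7.] toolz [ 0.016 -0.01  -1.   ]
```

Emit:
servo_tool --plan '[[1,[0.3,-0.5,0.5],[0.7,0.5,0]],[1,[0,0,0.3],[0,0,0]],[0,[0,0,0],[0,0,0]],[0,[0,0,0],[0,0,0]],[0,[0,0,0],[0,0,0]],[0,[0,0,0],[0,0,0]],[0,[0,0,0],[0,0,0]],[0,[0,0,0],[0,0,0]],[0,[0,0,0],[0,0,0]],[0,[0,0,0],[0,0,0]]]'

```text
time_s: 44.08
tool_pos: [0.5551, -0.2761, 0.0004]
tool_rot: [179.6, 0.1, 89.4]
force: [-0.2, -0.5, -0.7]
grip_width: 0.0563
```

Emit:
servo_tool --plan '[[0,[0,0,-1],[0,0,0]],[0,[0,0,-2],[0,0,0]],[0,[0,0,-3],[0,0,0]],[0,[0,0,-3],[0,0,0]],[0,[0,0,-3.5],[0,0,0]],[0,[0,0,-3.5],[0,0,0]],[0,[1,-0.2,-2],[0,0,0]],[0,[3,-0.8,0],[0,0,0]],[0,[3.5,-1,0],[0,0,0]],[0,[3.5,-1,0],[0,0,0]],[0,[3.5,-1,0],[0,0,0]],[0,[3.5,-1,0],[0,0,0]],[0,[3.5,-1,0],[0,0,0]],[0,[3.5,-1,0],[0,0,0]],[0,[3.5,-1,0],[0,0,0]],[0,[3.5,-1,0],[0,0,0]],[0,[3.5,-1,0],[0,0,0]],[0,[2.5,-1,0],[0,0,0]],[0,[0,0,0],[0,0,0]]]'

```text
time_s: 45.67
tool_pos: [0.4429, 0.1246, 0.196]
tool_rot: [179.2, 0.7, 89.4]
force: [0.2, 0.1, -0.9]
grip_width: 0.0566
```

```bash
python3 - <<'E'
from h import *
to([.4195,.2306,.010])
E
```

```text
pos [0.4429 0.1246 0.196 ] rot [179.2   0.7  89.4] shift cm [10.8  -2.71 18.43] q [ 49.  -8. -63. 107.  -6.  76. -13.] toolz [ 0.014 -0.013 -1.   ]
```

Emit:
servo_tool --plan '[[0,[2.7,-0.7,0],[0.7,0.7,2]],[0,[2.7,-0.7,0],[0,0,0]],[0,[2.7,-0.7,1],[0,0,0]],[0,[2.3,-0.5,2],[0,0,0]],[0,[0,0,3],[0,0,0]],[0,[0,0,3],[0,0,0]],[0,[0,0,3],[0,0,0]],[0,[0,0,1.5],[0,0,0]],[0,[0,0,0],[0,0,0]],[0,[0,0,0],[0,0,0]]]'

```text
time_s: 46.5
tool_pos: [0.4229, 0.2361, 0.0614]
tool_rot: [179.0, 0.4, 87.8]
force: [0.3, 0.2, 0.6]
grip_width: 0.0562
```

```bash
python3 - <<'E'
from h import *
to([.4195,.2306,.010])
E
```

```text
pos [0.4229 0.2361 0.0614] rot [179.    0.4  87.8] shift cm [-0.52 -0.41  5.14] q [ 32.  15. -71. 114.  17.  62. -49.] toolz [ 0.017 -0.008 -1.   ]
```

Emit:
servo_tool --plan '[[0,[-0.5,-0.5,1.2],[1,0.5,0]],[0,[0,0,1.2],[0,0,0]],[0,[0,-0.2,1.2],[0,0,0]],[0,[0,-0.2,0.7],[0,0,0]],[0,[0,0,0.5],[0,0,0]]]'

```text
time_s: 46.92
tool_pos: [0.4182, 0.2301, 0.014]
tool_rot: [179.6, -0.1, 87.5]
force: [0.1, -0.5, -0.7]
grip_width: 0.0564
```

Emit:
servo_tool --plan '[[0,[0,0,0.3],[0,0,0]],[0,[0,0,0.2],[0,0,0]]]'

```text
time_s: 47.08
tool_pos: [0.4182, 0.231, 0.0097]
tool_rot: [179.6, -0.1, 87.5]
force: [-8.7, -1.6, 32.9]
grip_width: 0.0565
```

Emit:
servo_tool --plan '[[0.95,[0,0,0],[0,0,0]],[0.95,[0,0,0],[0,0,0]],[0.95,[0,0,0],[0,0,0]],[0.95,[0,0,0],[0,0,0]],[0.95,[0,0,0],[0,0,0]],[0.95,[0,0,0],[0,0,0]],[0.95,[0,0,-1],[0,0,0]],[1,[0,0,-2.5],[0,0,0]],[1,[0,0,-3.5],[0,0,0]],[1,[0,0,-3.5],[0,0,0]],[1,[0,0,-3.5],[0,0,0]],[1,[-2,0.5,-2],[0,0,0]],[1,[-3.3,1.2,0],[0,0,0]],[1,[-3.3,1.2,0],[0,0,0]],[1,[-3.3,1.2,0],[0,0,0]],[1,[-3.3,1.2,0],[0,0,0]],[1,[-3.3,1.2,0],[0,0,0]],[1,[-3.3,1.2,0],[0,0,0]]]'

```text
time_s: 48.58
tool_pos: [0.4886, 0.0168, 0.1853]
tool_rot: [179.1, 0.3, 89.2]
force: [0.5, 0.6, 0.8]
grip_width: 0.0871
```

Emit:
servo_tool --plan '[[1,[-3.4,-0.2,0],[0,0,0]],[1,[-3.4,-0.2,0],[0,0,0]],[1,[-3.4,-0.2,0],[0,0,0]],[1,[-3.4,-0.2,0],[0,0,0]],[1,[-3.4,-0.2,0],[0,0,0]],[1,[-3.4,-0.2,0],[0,0,0]],[1,[-3.4,-0.2,0],[0,0,0]],[1,[0,0,0],[0,0,7]],[1,[0,0,0],[0,0,7]],[1,[0,0,0],[0,0,7]],[1,[0,0,0],[0,0,7]],[1,[0,0,0],[0,0,7]],[1,[0,0,0],[0,0,7]],[1,[0,0,0],[0,0,0]],[1,[0,0,0],[0,0,0]]]'

```text
time_s: 49.83
tool_pos: [0.4694, -0.2417, 0.1953]
tool_rot: [178.7, -0.7, 46.4]
force: [-0.1, 0.3, -0.7]
grip_width: 0.087
```

```bash
python3 - <<'E'
from h import *
snap('wrist','w13'); snap('top','t13'); to([.44,-.334,-.002]); blob('w13',[.44,-.334]); print('top');blob('t13',[.44,-.334]); print('tray');blob('t13',[.484,.22],.06,150)
E
```

```text
pos [ 0.4694 -0.2417  0.1952] rot [178.7  -0.7  46.4] shift cm [-8.94  3.78 19.7 ] q [ 68.   5. -46. 100.   4.  75. -22.] toolz [ 0.025 -0.007 -1.   ]
guess px [355.8 259.1]
(array([320., 157.]), 286, 9.6, array([ 0.4964, -0.2095]), array([ 0.4965, -0.2095]))
(array([353., 240.]), 489, 20.2, array([ 0.4548, -0.3117]), array([ 0.4516, -0.3177]))
(array([347., 262.]), 4179, 165.0, array([ 0.4299, -0.329 ]), array([ 0.4077, -0.3091]))
(array([248., 285.]), 179, 17.7, array([ 0.3159, -0.2639]), array([ 0.3144, -0.2681]))
(array([355., 276.]), 123, 13.0, array([ 0.4235, -0.3508]), array([ 0.4249, -0.3491]))
(array([305., 295.]), 613, 22.8, array([ 0.3584, -0.3252]), array([ 0.3538, -0.3351]))
top
guess px [435.3 220.7]
(array([362., 124.]), 128013, 353.6, array([ 0.7541, -0.1046]), array([0.5995, 0.0597]))
(array([314., 165.]), 676, 19.9, array([0.6114, 0.0486]), array([0.6037, 0.0478]))
(array([473., 272.]), 203, 10.4, array([ 0.2831, -0.4462]), array([ 0.2844, -0.4542]))
(array([386., 279.]), 282, 15.5, array([ 0.257, -0.178]), array([ 0.2473, -0.1888]))
(array([467., 301.]), 110, 11.0, array([ 0.1956, -0.425 ]), array([ 0.1945, -0.4274]))
(array([459., 334.]), 495, 14.4, array([ 0.0982, -0.3959]), array([ 0.099 , -0.3966]))
(array([350., 341.]), 68, 4.8, array([ 0.0737, -0.0689]), array([ 0.0744, -0.0693]))
tray
guess px [258.3 202.9]
(array([366., 122.]), 120838, 346.7, array([ 0.7569, -0.1145]), array([0.6712, 0.0496]))
(array([132., 160.]), 147, 8.7, array([0.6142, 0.6252]), array([0.6151, 0.6257]))
(array([312., 164.]), 474, 18.4, array([0.6132, 0.056 ]), array([0.6027, 0.054 ]))
(array([328., 171.]), 69, 11.7, array([0.5914, 0.0032]), array([0.6002, 0.0144]))
(array([220., 195.]), 229, 34.4, array([0.5069, 0.3416]), array([0.5066, 0.3388]))
(array([265., 206.]), 3667, 48.0, array([0.4738, 0.1985]), array([0.4641, 0.1821]))
```

Emit:
servo_tool --plan '[[1,[-2.9,1.1,0],[1,0,0]],[1,[-2.9,1.1,0],[0,0,0]],[1,[-2.9,1.1,2],[0,0,0]],[1,[0,0,3],[0,0,0]],[1,[0,0,3],[0,0,0]],[1,[0,0,3],[0,0,0]],[1,[0,0,1.5],[0,0,0]],[1,[0,0,0],[0,0,0]],[1,[0,0,0],[0,0,0]]]'

```text
time_s: 50.68
tool_pos: [0.4364, -0.3318, 0.0682]
tool_rot: [179.3, -0.7, 47.7]
force: [0.6, 0.7, -0.3]
grip_width: 0.0866
```

```bash
python3 - <<'E'
from h import *
snap('wrist','w14'); to([.439,-.331,-.001]); blob('w14',[.439,-.331])
g=cv2.cvtColor(cv2.imread('pics/w14.png'),6)
u,v=proj('w14',[.439,-.331,.05]).astype(int)
for r in range(v-48,v+56,8): print(r,u-70,g[r,u-70:u+71:7])
E
```

```text
pos [ 0.4364 -0.3319  0.0685] rot [179.3  -0.7  47.7] shift cm [0.16 0.05 6.95] q [ 71.  15. -41. 106.  11.  62. -16.] toolz [ 0.017  0.001 -1.   ]
guess px [326.7 219.8]
(array([330., 217.]), 3918, 38.4, array([ 0.4425, -0.3308]), array([ 0.4418, -0.3315]))
(array([340., 262.]), 4861, 166.0, array([ 0.4234, -0.3637]), array([ 0.4147, -0.3558]))
(array([266., 292.]), 1991, 36.9, array([ 0.3619, -0.3429]), array([ 0.3554, -0.3443]))
(array([388., 295.]), 73, 6.5, array([ 0.4335, -0.412 ]), array([ 0.4325, -0.4134]))
171 256 [30 30 32 37 37 38 41 47 46 42 43 41 41 41 41 42 40 36 44 45 49]
179 256 [28 29 34 37 37 39 43 39 48 42 55 56 46 44 41 39 38 37 48 47 45]
187 256 [ 35  31  33  36  39  42  44  44 184 120 230 133 115 170  44  41  47  37
  52  50  49]
195 256 [ 31  34  39  38  42  39  41 174 226 249 242 234 248 175 156  49  40  38
  51  51  49]
203 256 [ 30  39  35  37  53  42  68 171 237 248 248 249 249 171 170 123  42  44
  51  44  51]
211 256 [ 31  38  39  40  43  41 150 146 247 248 249 249 249 198 172 171  45  43
  51  49  51]
219 256 [ 49  45  50  48  54  55 170 172 172 168 174 171 173 171 173 169  69  51
  51  53  51]
227 256 [ 44  43  50  46  49  57 238 241 217 247 247 248 239 173 172 171  60  55
  53  45  41]
235 256 [ 43  51  49  50  51  50 117 128 137 139 139 140 138 139 137 133  50  52
  46  37  37]
243 256 [ 48  49  54  51  52  53  56 241 235 247 247 247 248 216 167  53  53  43
  42  40  39]
251 256 [ 99 101 100  96  99 105 104 105 107 106 105 106  98 105 104 103 112 115
 117 117 114]
259 256 [127 130 110 128 127 114 126 127 128 130 129 129 128 127 115 126 146 185
 182 184 183]
267 256 [125 125 123 127 126 124 126 127 126 125 124 128 129 125 125 121 124 126
 134 125 127]
```

Emit:
servo_tool --plan '[[1,[0.3,0.2,1],[0.7,0,0]],[1,[0,0,2],[0,0,0]],[1,[0,0,1.5],[0,0,0]],[1,[0,0,1.3],[0,0,0]],[1,[0,0,0.3],[0,0,0]],[1,[0,0,0],[0,0,0]]]'

```text
time_s: 51.23
tool_pos: [0.4477, -0.3354, 0.0155]
tool_rot: [179.1, -0.7, 48.0]
force: [-0.8, -0.0, 0.3]
grip_width: 0.0873
```

```bash
python3 - <<'E'
from h import *
to([.442,-.3312,-.001])
E
```

```text
pos [ 0.4477 -0.3354  0.0155] rot [179.1  -0.7  48. ] shift cm [-0.09 -0.73  1.64] q [ 68.  20. -39. 107.  15.  57. -19.] toolz [ 0.02  -0.003 -1.   ]
```

Emit:
servo_tool --plan '[[1,[-0.1,-0.8,0.8],[0.7,0,0]],[1,[0,-0.1,0.8],[0,0,0]],[0,[0,0,0],[0,0,0]],[0,[0,0,0],[0,0,0]],[0,[0,0,0],[0,0,0]],[0,[0,0,0],[0,0,0]],[0,[0,0,0],[0,0,0]],[0,[0,0,0],[0,0,0]],[0,[0,0,0],[0,0,0]],[0,[0,0,0],[0,0,0]]]'

```text
time_s: 52.07
tool_pos: [0.442, -0.3315, 0.0018]
tool_rot: [179.5, -0.6, 48.0]
force: [-0.5, 0.6, -1.4]
grip_width: 0.0566
```

Emit:
servo_tool --plan '[[0,[0,0,-1],[0,0,0]],[0,[0,0,-2],[0,0,0]],[0,[0,0,-3],[0,0,0]],[0,[0,0,-3],[0,0,0]],[0,[0,0,-3.5],[0,0,0]],[0,[0,0,-3.5],[0,0,0]],[0,[0,0,-2],[0,0,0]],[0,[2,1,0],[0,0,0]],[0,[3,1.5,0],[0,0,-5]],[0,[3,1,0],[0,0,-6]],[0,[3.3,0.5,0],[0,0,-6]],[0,[3.5,0,0],[0,0,-6]],[0,[3.5,0,0],[0,0,-6]],[0,[3.5,0,0],[0,0,-6]],[0,[3.5,0,0],[0,0,-4]],[0,[3.5,0,0],[0,0,0]],[0,[0,0,0],[0,0,0]]]'

```text
time_s: 53.48
tool_pos: [0.5795, -0.0903, 0.2025]
tool_rot: [179.1, -0.2, 88.5]
force: [-0.0, 2.3, -1.4]
grip_width: 0.0564
```

```bash
python3 - <<'E'
from h import *
to([.481,.181,.012])
E
```

```text
pos [ 0.5795 -0.0903  0.2025] rot [179.1  -0.2  88.5] shift cm [ 26.81 -10.89  18.94] q [ 53.  17. -55.  91.  14.  78.  -6.] toolz [ 0.017  0.002 -1.   ]
```

Emit:
servo_tool --plan '[[0,[2,-0.7,0],[1,0,1]],[0,[3.3,-1.4,0],[0,0,0]],[0,[3.3,-1.4,0],[0,0,0]],[0,[3.3,-1.4,0],[0,0,0]],[0,[3.3,-1.4,0],[0,0,0]],[0,[3.3,-1.4,0],[0,0,0]],[0,[3.3,-1.4,0],[0,0,0]],[0,[3.3,-1.4,1],[0,0,0]],[0,[1.5,-0.5,2],[0,0,0]],[0,[0,0,3],[0,0,0]],[0,[0,0,3],[0,0,0]],[0,[0,0,2.5],[0,0,0]],[0,[0,0,1],[0,0,0]],[0,[0,0,0],[0,0,0]],[0,[0,0,0],[0,0,0]]]'

```text
time_s: 54.73
tool_pos: [0.4763, 0.1973, 0.0839]
tool_rot: [179.3, 0.2, 88.0]
force: [0.4, 0.7, -1.2]
grip_width: 0.0563
```

```bash
python3 - <<'E'
from h import *
to([.481,.181,.012])
E
```

```text
pos [0.4763 0.1973 0.0839] rot [179.3   0.2  88. ] shift cm [-1.59  0.44  7.2 ] q [ 31.  16. -63. 109.  16.  65. -40.] toolz [ 0.012 -0.003 -1.   ]
```

Emit:
servo_tool --plan '[[0,[-1.6,0.2,0],[0.5,0,0]],[0,[0,0,1],[0,0,0]],[0,[0,0,1.5],[0,0,0]],[0,[0,0,1.5],[0,0,0]],[0,[0,0,0.8],[0,0,0]],[0,[0,0,0],[0,0,0]]]'

```text
time_s: 55.23
tool_pos: [0.486, 0.1816, 0.0428]
tool_rot: [179.0, 0.0, 87.6]
force: [0.2, 0.2, -1.1]
grip_width: 0.0561
```

```bash
python3 - <<'E'
from h import *
to([.481,.181,.012])
E
```

```text
pos [0.486  0.1816 0.0428] rot [179.    0.   87.6] shift cm [-0.08 -0.55  3.07] q [ 30.  19. -61. 111.  20.  60. -42.] toolz [ 0.018 -0.001 -1.   ]
```

Emit:
servo_tool --plan '[[0,[0,-0.5,1],[0.8,0,0]],[0,[0,-0.1,1],[0,0,0]],[0,[0,0,0.7],[0,0,0]]]'

```text
time_s: 55.48
tool_pos: [0.4828, 0.1831, 0.0172]
tool_rot: [179.5, -0.1, 87.6]
force: [0.2, 1.1, -2.3]
grip_width: 0.0566
```

Emit:
servo_tool --plan '[[0,[0,0,0.3],[0,0,0]],[0,[0,0,0.2],[0,0,0]]]'

```text
time_s: 55.65
tool_pos: [0.4831, 0.1846, 0.0122]
tool_rot: [179.5, -0.2, 87.6]
force: [-2.4, -2.1, 10.0]
grip_width: 0.0563
```

Emit:
servo_tool --plan '[[0.76,[0,0,0],[0,0,0]],[0.76,[0,0,0],[0,0,0]],[0.76,[0,0,0],[0,0,0]],[0.76,[0,0,0],[0,0,0]],[0.76,[0,0,0],[0,0,0]],[0.76,[0,0,-0.5],[0,0,0]],[0.76,[0,0,-1],[0,0,0]],[0.76,[0,0,-2],[0,0,0]],[0.76,[-1,0,-2],[0,0,0]],[0.76,[-2,0,-3],[0,0,0]],[1,[-3,0,-3],[0,0,0]],[1,[-3,0,-3],[0,0,0]],[1,[-3,0,-3],[0,0,0]],[1,[-3,0,-2],[0,0,0]],[1,[-2,0,0],[0,0,0]],[1,[0,0,0],[0,0,0]]]'

```text
time_s: 56.98
tool_pos: [0.4746, 0.0129, 0.2204]
tool_rot: [179.3, 0.1, 88.4]
force: [0.2, -0.9, -0.4]
grip_width: 0.0863
```

```bash
python3 - <<'E'
from h import *
to([.472,.0735,.0])
snap('wrist','w15'); snap('top','t15'); snap('scene','s15')
a=cv2.imread('pics/w15.png');b=cv2.imread('pics/t15.png');c=cv2.imread('pics/s15.png')
cv2.imwrite('pics/c12.png',np.vstack([cv2.resize(a[:260],(800,325)),np.hstack([cv2.resize(c[60:200,230:390],(400,270),interpolation=3),cv2.resize(b[120:320,200:500],(400,270))])]))
E
```

```text
pos [0.4746 0.0129 0.2204] rot [1.793e+02 1.000e-01 8.840e+01] shift cm [ 6.08 -0.7  22.02] q [ 59.  -5. -60. 104.  -4.  78.  -1.] toolz [ 0.012 -0.002 -1.   ]
```

View pics/c12.png

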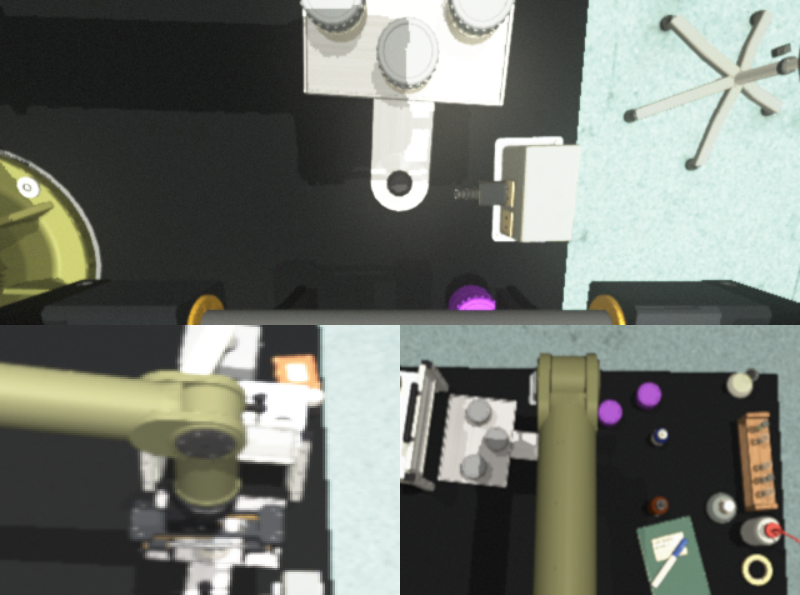

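Emit:
servo_tool --plan '[[1,[0,0,0],[0.5,5.3,0]],[1,[0,0,0],[0,5.3,1]],[1,[0,0,0],[0,5.3,0]],[1,[0,0,0],[0,5.3,0]],[1,[0,0,0],[0,0,0]],[1,[0,0,0],[0,0,0]]]'

```text
time_s: 57.63
tool_pos: [0.4726, 0.0364, 0.2181]
tool_rot: [-179.8, -22.5, 89.3]
force: [-1.0, 1.8, 1.3]
grip_width: 0.0876
```

```bash
python3 - <<'E'
from h import *
print(px2('w15',320,145.6,.049))
to([.4714,.075,.001]); to([.4714,.045,.085])
E
```

```text
[0.47153505 0.06508534 0.049     ]
pos [0.4726 0.0364 0.2181] rot [-179.8  -22.5   89.3] shift cm [-4.76 -0.08 21.53] q [ 63.   1. -52. 105. -22.  80.  15.] toolz [ 0.     0.383 -0.924]
pos [0.4726 0.0364 0.2181] rot [-179.8  -22.5   89.3] shift cm [-4.31 -0.08 12.62] q [ 63.   1. -52. 105. -22.  80.  15.] toolz [ 0.     0.383 -0.924]
```

Emit:
servo_tool --plan '[[1,[-1.6,0,2],[0,-1,0]],[1,[-1.6,0,3],[0,0,0]],[1,[-1.5,0,3],[0,0,0]],[1,[0,0,3],[0,0,0]],[1,[0,0,2.5],[0,0,0]],[1,[0,0,2],[0,0,0]],[1,[0,0,0],[0,0,0]],[1,[0,0,0],[0,0,0]]]'

```text
time_s: 58.3
tool_pos: [0.4732, 0.0676, 0.0539]
tool_rot: [179.7, -20.7, 91.5]
force: [-0.3, -0.0, 0.5]
grip_width: 0.0872
```

```bash
python3 - <<'E'
from h import *
to([.4714,.075,.001])
E
```

```text
pos [0.4732 0.0676 0.0539] rot [179.7 -20.7  91.5] shift cm [-1.17 -0.19  5.21] q [ 56.  13. -54. 116. -12.  58.  10.] toolz [-0.005  0.353 -0.936]
```

Emit:
servo_tool --plan '[[1,[-0.6,-0.3,1.5],[0,0,2]],[1,[-0.5,-0.3,1.5],[0,0,0]],[1,[0,0,1],[0,0,0]],[1,[0,0,0.6],[0,0,0]],[1,[0,0,0],[0,0,0]]]'

```text
time_s: 58.72
tool_pos: [0.4729, 0.0771, 0.0125]
tool_rot: [179.8, -20.3, 90.0]
force: [0.1, -0.5, 0.8]
grip_width: 0.0868
```

```bash
python3 - <<'E'
from h import *
to([.4714,.075,.001])
E
```

```text
pos [0.4729 0.0771 0.0125] rot [179.8 -20.3  90. ] shift cm [-0.59 -0.15  1.  ] q [ 52.  17. -53. 118.  -9.  52.   7.] toolz [ 0.004  0.347 -0.938]
```

Emit:
servo_tool --plan '[[1,[-0.6,-0.2,0.5],[0,0,0]],[1,[0,0,0.4],[0,0,0]],[0,[0,0,0],[0,0,0]],[0,[0,0,0],[0,0,0]],[0,[0,0,0],[0,0,0]],[0,[0,0,0],[0,0,0]],[0,[0,0,0],[0,0,0]],[0,[0,0,0],[0,0,0]],[0,[0,0,0],[0,0,0]],[0,[0,0,0],[0,0,0]],[0,[0,0,0],[0,0,0]],[0,[0,0,0],[0,0,0]],[0,[0,0,0],[0,0,0]],[0,[0,0,0],[0,0,0]],[0,[0,0,0],[0,0,0]]]' --force 35

```text
time_s: 59.97
tool_pos: [0.4716, 0.0737, 0.0041]
tool_rot: [179.8, -20.2, 90.1]
force: [0.6, -0.4, -0.8]
grip_width: 0.0223
```

```bash
python3 - <<'E'
from h import *
p=env.get_obs()['tool_pos'];to(p+[.0168,.1983,0])
E
```

```text
pos [0.4716 0.0737 0.0041] rot [179.8 -20.2  90.1] shift cm [18.61  1.68  6.86] q [ 52.  17. -52. 119.  -9.  51.   7.] toolz [ 0.003  0.346 -0.938]
```

Emit:
servo_tool --plan '[[0,[0.2,0.02,0.07],[0,0,0]],[0,[0.4,0.04,0.15],[0,0,0]],[0,[0.6,0.05,0.22],[0,0,0]],[0,[0.7,0.06,0.26],[0,0,0]],[0,[0.7,0.06,0.26],[0,0,0]],[0,[0.7,0.06,0.26],[0,0,0]],[0,[0.7,0.06,0.26],[0,0,0]],[0,[0.7,0.06,0.26],[0,0,0]],[0,[0.7,0.06,0.26],[0,0,0]],[0,[0.7,0.06,0.26],[0,0,0]],[0,[0.7,0.06,0.26],[0,0,0]],[0,[0.7,0.06,0.26],[0,0,0]],[0,[0.7,0.06,0.26],[0,0,0]],[0,[0.7,0.06,0.26],[0,0,0]]]'

```text
time_s: 61.13
tool_pos: [0.4803, 0.1763, 0.0041]
tool_rot: [179.8, -20.1, 90.0]
force: [-1.0, -2.8, 3.3]
grip_width: 0.0221
```

```bash
python3 - <<'E'
from h import *
to([.4884,.272,.0041])
E
```

```text
pos [0.4803 0.1763 0.0041] rot [179.8 -20.1  90. ] shift cm [8.99 0.79 3.29] q [ 41.  19. -53. 118.  -7.  47.  -7.] toolz [ 0.004  0.344 -0.939]
```

Emit:
servo_tool --plan '[[0,[0.7,0.06,0.26],[0,0,0]],[0,[0.7,0.06,0.26],[0,0,0]],[0,[0.7,0.06,0.26],[0,0,0]],[0,[0.7,0.06,0.26],[0,0,0]],[0,[0.7,0.06,0.26],[0,0,0]],[0,[0.7,0.06,0.26],[0,0,0]],[0,[0.7,0.06,0.26],[0,0,0]],[0,[0.7,0.06,0.26],[0,0,0]],[0,[0.7,0.06,0.26],[0,0,0]],[0,[0.5,0.05,0.2],[0,0,0]],[0,[0.4,0.04,0.15],[0,0,0]]]'

```text
time_s: 62.05
tool_pos: [0.4878, 0.2633, 0.0041]
tool_rot: [179.7, -20.2, 90.0]
force: [-0.3, -2.6, 3.1]
grip_width: 0.0224
```

Emit:
servo_tool --plan '[[0,[0.4,0.04,0.15],[0,0,0]],[0,[0.4,0.04,0.15],[0,0,0]]]'

```text
time_s: 62.22
tool_pos: [0.4883, 0.2705, 0.0038]
tool_rot: [179.8, -20.0, 90.0]
force: [-10.3, -27.3, 33.7]
grip_width: 0.0222
```

Emit:
servo_tool --plan '[[0,[0.4,0.04,0.15],[0,0,0]],[0,[0.4,0.04,0.15],[0,0,0]]]'

```text
time_s: 62.38
tool_pos: [0.488, 0.2699, 0.0037]
tool_rot: [-179.7, -19.1, 89.9]
force: [-9.6, -20.0, 25.6]
grip_width: 0.0221
```

Emit:
servo_tool --plan '[[1,[0,0,0],[0,0,0]],[1,[0,0,0],[0,0,0]],[1,[0,0,0],[0,0,0]],[1,[0,0,0],[0,0,0]],[1,[0,0,0],[0,0,0]],[1,[0,0,0],[0,0,0]],[1,[0,0,0],[0,0,0]],[1,[0,0,-1],[0,0,0]],[1,[0,0,-3],[0,0,0]],[1,[0,0,-3.5],[0,0,0]],[1,[0,0,-3.5],[0,0,0]],[1,[0,0,-3.5],[0,-5,0]],[1,[0,0,-3.5],[0,-5,0]],[1,[0,0,-3.5],[0,-5,0]],[1,[0,0,-3.5],[0,-5,0]],[1,[0,0,-3.5],[0,0,0]],[1,[0,0,0],[0,0,0]],[1,[0,0,0],[0,0,0]]]'

```text
time_s: 63.88
tool_pos: [0.4859, 0.2028, 0.2964]
tool_rot: [-179.6, 1.8, 89.6]
force: [0.5, -0.8, -0.4]
grip_width: 0.0869
```

```bash
python3 - <<'E'
from h import *
to([.4884,.272,.0041]); snap('wrist','w16')
g=cv2.cvtColor(cv2.imread('pics/w16.png'),6); u,v=proj('w16',[.4885,.2595,.049]).astype(int); print(u,v)
sub=g[v-40:v+40,u-40:u+40]; m=(sub<90).astype(np.uint8); n,l,s,c=cv2.connectedComponentsWithStats(m)
for i in range(1,n):
  if 60<s[i,4]<1500: print(s[i],px2('w16',*(c[i]+[u-40,v-40]),.049).round(4))
E
```

```text
pos [0.4859 0.2028 0.2964] rot [-179.6    1.8   89.6] shift cm [ 7.82  0.4  29.  ] q [ 27.   7. -57.  89.   7.  89. -31.] toolz [-0.007 -0.031 -1.   ]
327 135
[ 33  31  15  17 139] [0.4871 0.2635 0.049 ]
```

Emit:
servo_tool --plan '[[0,[0,0,-0.5],[0,1.8,0]],[0,[2.2,0.1,0],[0,0,0]],[0,[2.2,0.1,0],[0,0,0]],[0,[2.2,0.1,0],[0,0,0]],[0,[2.2,0.1,0],[0,0,0]],[0,[2.2,0.1,0],[0,0,0]],[0,[1.7,0.1,0],[0,0,0]],[0,[0,0,0],[0,0,0]],[0,[0,0,0],[0,0,0]]]'

```text
time_s: 64.68
tool_pos: [0.4928, 0.3228, 0.2902]
tool_rot: [-178.8, 0.5, 88.8]
force: [1.3, 0.2, -0.4]
grip_width: 0.035
```

```bash
python3 - <<'E'
from h import *
to([.4925,.330,.26])
E
```

```text
pos [0.4928 0.3228 0.2902] rot [-178.8    0.5   88.8] shift cm [0.74 0.02 3.01] q [ 11.  19. -59.  81.  15.  91. -48.] toolz [-0.021 -0.008 -1.   ]
```

Emit:
servo_tool --plan '[[0,[0.7,0,0],[-1,0.5,0]],[0,[0,0,0],[0,0,0]],[0,[0,0,0],[0,0,0]],[0,[0,0,0],[0,0,0]],[0,[0,0,1],[0,0,0]],[0,[0,0,1],[0,0,0]],[0,[0,0,0.6],[0,0,0]],[0,[0,0,0.6],[0,0,0]]]'

```text
time_s: 65.35
tool_pos: [0.4947, 0.3237, 0.2551]
tool_rot: [180.0, 0.2, 88.3]
force: [0.4, 0.7, 3.6]
grip_width: 0.0
```

Emit:
servo_tool --plan '[[0,[0,0,0.6],[0,0,0]],[0,[0,0,0.6],[0,0,0]]]'

```text
time_s: 65.52
tool_pos: [0.4948, 0.3237, 0.2423]
tool_rot: [180.0, 0.1, 88.2]
force: [-0.6, -1.2, 3.7]
grip_width: 0.0007
```

Emit:
servo_tool --plan '[[0,[0.2,0,0.8],[0,0,0]],[0,[0.2,0,0.8],[0,0,0]],[0,[0.2,0,0.8],[0,0,0]],[0,[0.1,0,0.8],[0,0,0]],[0,[0.1,0,0.8],[0,0,0]],[0,[0,0,0.8],[0,0,0]],[0,[0,0,0.8],[0,0,0]],[0,[0,0,0.8],[0,0,0]]]'

```text
time_s: 66.18
tool_pos: [0.4962, 0.3293, 0.1717]
tool_rot: [179.9, 0.4, 88.1]
force: [-0.5, -1.9, 4.7]
grip_width: 0.0003
```

Emit:
servo_tool --plan '[[0,[0,0,0.6],[0,0,0]],[0,[0,0,0.6],[0,0,0]]]'

```text
time_s: 66.35
tool_pos: [0.4962, 0.3294, 0.1578]
tool_rot: [179.9, 0.4, 88.1]
force: [-0.8, -1.3, 3.2]
grip_width: 0.0004
```

Emit:
servo_tool --plan '[[0,[0,0,0.5],[0,0,0]],[0,[0,0,0.4],[0,0,0]]]'

```text
time_s: 66.52
tool_pos: [0.4964, 0.3294, 0.1535]
tool_rot: [179.8, 0.5, 88.1]
force: [-12.1, -13.1, 45.1]
grip_width: 0.0005
```

Emit:
servo_tool --plan '[[0,[0,0,-1],[0,0,0]],[0,[0,0,-3],[0,0,0]],[0,[0,0,-3.5],[0,0,0]],[0,[0,0,-3.5],[0,0,0]],[0,[0,0,-3.5],[0,0,0]],[0,[-3,0,-1],[0,0,0]],[0,[-3.5,0,0],[0,0,0]],[0,[-3.5,0,0],[0,0,0]],[0,[-3.5,0,0],[0,0,0]],[0,[-3.5,0,0],[0,0,0]],[0,[-3.5,0,0],[0,0,0]],[0,[-3.5,0,0],[0,0,0]],[0,[-3.5,0,0],[0,0,0]],[0,[-3,0,0],[0,0,0]],[0,[0,0,0],[0,0,0]],[0,[0,0,0],[0,0,0]]]'

```text
time_s: 67.85
tool_pos: [0.4841, 0.0262, 0.3059]
tool_rot: [-180.0, -0.5, 89.2]
force: [0.1, 0.6, 0.3]
grip_width: 0.0003
```

```bash
python3 - <<'E'
from h import *
to([.49,0,.3])
snap('wrist','wf'); snap('top','tf'); snap('scene','sf')
a=cv2.imread('pics/wf.png');b=cv2.imread('pics/tf.png');c=cv2.imread('pics/sf.png')
for p in ([.548,.45,.164],[.508,.452,.164],[.4885,.2595,.049],[.493,.33,.172]): print(proj('tf',p),proj('sf',p))
cv2.imwrite('pics/c13.png',np.vstack([np.hstack([cv2.resize(c[70:180,260:380],(400,367),interpolation=3),cv2.resize(b[140:250,140:260],(400,367),interpolation=3)]),np.hstack([cv2.resize(a[:250],(400,230)),cv2.resize(b[130:320,300:500],(400,230))])]))
E
```

```text
pos [0.4841 0.0262 0.3059] rot [-180.    -0.5   89.2] shift cm [-2.62  0.63  0.57] q [ 44.  -3. -47.  94.  -3.  88.  -4.] toolz [-0.     0.009 -1.   ]
[175.9 173.6] [333.2  97.8]
[174.1 187. ] [323.1  97.2]
[246.2 201.8] [317.  153.9]
[215.3 192.3] [318.9 120.3]
```

View pics/c13.png

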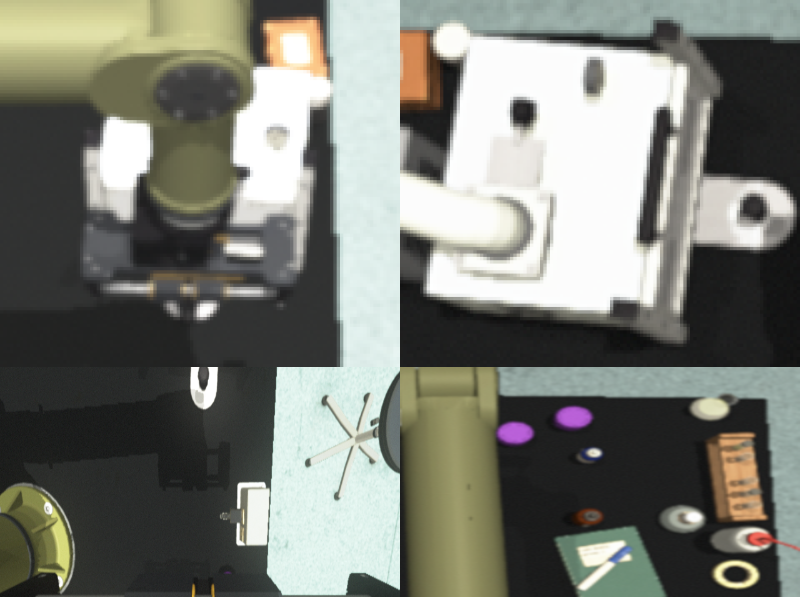

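The damper knob (blade out), the shut handle and the home tray knob all sit at their predicted top-view pixels. The bottles and flask stand where they were.

```bash
python3 -c "
from cell import env
print(env.sign_off(), env.get_obs()['time_s'])"
```

```text
the job is handed in; nothing more can be done
the job is handed in; nothing more can be done
```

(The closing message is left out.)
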